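Dock the glue pot on its priming station

TASK

Take the orange dust cover off the glue station and stand it upright, wholly on the round cork mat. Then set the amber glue pot over the station's brass spigot, turn it by its knurled collar until the hidden keyways drop over the cross pin, and push it fully home against the blue spring plate. Finish while still holding the pot and keeping it pushed down on the plate; leave the other things on the bench where they are.

Things in the scene. Friction and masses are not known exactly. Their poses are not given: they have to be found in the camera images.
- cover_center (a point): Loose dust cover, 80 g: orange upside-down cup, 59 mm diameter, 34 mm tall, with a black round knob on top (24 mm diameter, 38 to 60 mm above the cover's lower rim; grasp it there). This point lies on its axis, 30 mm above the rim; z is up. It starts over the spigot, on the blue plate; lift it 30 mm or more straight up to clear the spigot.
- mat_top (a point): Round cork mat, 130 mm diameter, 5 mm thick, fixed to the bench. This point is the centre of its top face.
- pot_center (a point): Loose glue pot, 92 mm tall, one rigid piece, standing on its foot: steel skirt 51 mm diameter (0 to 34 mm above the foot), knurled aluminium collar 54 mm diameter (34 to 62 mm; grasp it there), amber body 44 mm diameter and small white cap above. This point lies on its axis, 46 mm above the foot; z is up.
- dock_top (a point): Glue station: vertical brass spigot, 28 mm diameter, tapering to 16 mm at the top. This point is the top of the spigot on its axis, 55 mm above the bench; z is up. A steel cross pin, 7 mm thick, 44 mm long, passes through it, top 42.5 mm above the bench; its direction differs every time, is unrelated to the listed axes and is seen only with the cover off.
- plate (a joint): Blue spring plate round the spigot: how far it is pressed down, 0 m (up) to 0.006 m (fully home). It takes 5 N to start it and 10 N fully down, and it springs back when let go.
- cover: The orange dust cover again; origin at the centre of its lower rim.
- pot: The glue pot again; origin at the centre of its foot. 150 to 300 g. In the underside is a bore, 32 mm diameter, 34 mm deep, with four keyways 90 degrees apart and 11 mm wide, hidden by the skirt: at every quarter turn it can drop over the cross pin.
- dock: The station again; origin under its centre, on the bench; base 100 mm square, 15 mm tall, fixed. A pot not lined up rests with its foot on the pin, 42.5 mm above the bench; lined up (within about 4 degrees) it can go down 12.5 mm to the blue plate (66 mm diameter, top 30 mm above the bench) and can then be pushed 6 mm further, to 24 mm, against the spring.
- jar: Bystander: white jar with a knurled aluminium band and green lid, 54 mm diameter, 80 mm tall; origin at the centre of its foot.
- tape: Bystander: roll of masking tape lying flat, 110 mm diameter, 45 mm tall; origin under its centre.
- bottle: Bystander: white bottle with blue cap, 60 mm diameter, 150 mm tall; origin under its centre.
- clamp: Bystander: steel bar clamp with a wooden handle lying flat, 280 mm long, 25 mm tall; origin under the middle of its bar.
- driver: Bystander: screwdriver lying flat.
- springclamp: Bystander: green spring clamp lying flat, 100 mm long, 26 mm tall.
Not all that is in view belongs to the job. Of the things that look like the part that bears mat_top, the middle-sized one is meant.

How it is judged:
On the way, in this order (a step that is already met when the one before it is completed fails the run):
1. the dust cover stands upright on the cork mat, let go (horizontal distance between cover_center and mat_top below 0.037 m and angle between cover_center's own z axis and vertical below 0.08 rad and height (world z) of cover_center between 0.032 and 0.038 m and linear speed of cover below 0.03 m/s and contact force between the fingers and cover below 0.2 N), for 0.2 s.
2. the pot's keyways have dropped over the cross pin (horizontal distance between pot_center and dock_top below 0.006 m and angle between pot_center's own z axis and vertical below 0.1 rad and z of pot_center in the frame of dock_top below 0.024 m), for 0.1 s.
At the end, for the whole second after the job is handed in: The pot is keyed over the spigot (within 6 mm, 0.1 rad of upright), held in the fingers, pressing the station over 3 N, the plate 4 mm or more down; the dust cover stands upright (0.08 rad) and let go, within 37 mm of the mat's centre (all of step 1 and horizontal distance between pot_center and dock_top below 0.006 m and angle between pot_center's own z axis and vertical below 0.1 rad and value of joint plate above 0.004 m and z of pot_center in the frame of dock_top below 0.019 m and contact force between pot and dock above 3 N and contact force between the fingers and pot above 2 N); the arm keeps its last pose, push and grip.
It fails at once if one of the other things on the bench is shoved (over 30 mm) or the jar or bottle is tipped (distance of any of jar, tape, bottle, clamp, driver, springclamp from where it was at the start of the episode above 0.03 m or angle between any of jar, bottle's own z axis and vertical above 0.35 rad).
It fails at once if the cover or the pot is tipped over (angle between any of cover, pot's own z axis and vertical above 0.7 rad).
It also fails if it takes over 72 s, if anything falls off the work surface, if the arm or the gripper's body presses on something with over 40 N, if the wrist force passes 120 N, or if a joint passes its speed limit or range.

ROBOT

A 7-joint arm with a two-finger parallel gripper is mounted at the origin on the work surface. World frame = base frame: x ahead of the robot, y to its left, z up, the work surface at z = 0. Lengths are in m, angles in rad, forces in N, time in s.
With the tool pointing down it reaches from about 0.35 to 0.9 m from the base axis. Payload 8.1 kg.
Tool frame: the origin (TCP) lies midway between the tips of the shut fingers; the grasp point (between the pads) lies 19 mm behind it (bot.grip_depth is the distance from the TCP to the grasp point, in m); x points along the fingers, z is the direction in which the jaws open and shut, and the axes are right-handed (so a half turn about x gives the same grasp; the last joint's range is limited). The gripper opens to 85 mm and grips with 20 to 120 N. Pads are 22 mm wide; open, the fingers measure 114 mm over their backs; the gripper's body (76 mm by 85 mm) begins 54 mm behind the grasp point. The pads swing forward as they close: fully open they stand 13 mm farther back than shut.
Start: joints at [1.24, 0.434, 0.025, 1.573, -0.012, 1.134, -0.075], TCP at [0.141, -0.609, 0.204] pointing down, gripper open.
Joint ranges: [-2.62, 2.62], [-0.44, 2.09], [-1.27, 1.32], [0.08, 2.57], [-1.32, 4.46], [0.12, 2], [-2.74, 2.74]. Speed limits (rad/s): [2.22, 2.22, 3.01, 3.01, 3.14, 3.14, 3.14].

INTERFACE

Orientations are given as a unit quaternion [w, x, y, z].
In Python, from workcell import bot gives the robot as it stands.
- The arm moves only by the tool drive_tool, never from a script. Its arguments are lists of equal length, an entry for each row: "hand": the closure, from -1 (fully open) to 1 (shut); "translation": the shift along the tool's x, y, z in mm, a list of three; "roll": the turn about the tool's x in degrees. A call has 1 to 5 rows; each row shifts and turns the commanded pose from where the row before left it, along the tool's axes as they then stand; what a row does not reach is not made up. A row lasts 1/12 s, in which the tool goes at most 41.7 mm and 7.16 degrees, less where a joint would pass 70% of its speed; a pose out of reach is approached as far as the arm can. A call with a gripper value outside its range is refused whole. The fingers move at their own pace and stop on an object; "squeeze" is the grip in N (left out, the last holds). Time passes only in rows, so rows that do not move let the fingers close. It gives the time, the measured TCP pose, the force and the opening at its end, in the units of the state.
- bot.sense(): the state, without advancing time (a new reading comes with each control period).
- bot.capture(name): name is "scene" or "side" or "wrist"; returns the picture (420x560x3 uint8, red, green, blue); there is no depth.
- bot.camera_model(name): a dict with "fov_y" (degrees; the focal length in pixels is half the picture's height over the tangent of half this angle, whatever the lens; pixels are square), "cx", "cy" (the principal point, pixels), "dist_coeffs" ([k1, k2, p1, p2, k3] as OpenCV has them; the pictures are not rectified), "R" (3x3) and "t" (3): a world point X has camera coordinates R X + t. Camera axes: x right, y down, z forward; pixel columns grow to the right and rows downward; lengths in m; the calibration is good to about 2 mm. A picture is of the moment at which its call begins: read the wrist's pose just before it. camera_model takes no time and is no camera call; for the wrist camera it gives the pose at the moment of the call.
- bot.finish_job(): hands the job in, once; it reports no verdict.
Trained networks look in the newest picture that a camera, given by its name, has taken for a name from the list of things; names that differ only in an ending like _2 or _b are one class to them, and where a whole thing is asked for, a point or a joint stands for the part that bears it (a point fixed in the world has none). Each returns a list of dicts, best first, with "confidence" (0 to 1); they miss things now and then, are a little off and sometimes report something else, mostly with a low value. They report only what shows in the picture. A call takes as long as a camera call. They do not tell look-alikes from the thing itself.
- bot.search_frame(camera, query): "at" ([column, row] in pixels, amid what is visible of it).
The state is a dict: "time_s": time; "joints": joint angles; "qvel": joint speeds; "effort": joint torques, N m; "position": TCP position; "eef_rot": TCP orientation; "wrist_force": force on the tool from outside, world axes, zero at the start; "moment": the same for the moment, N m; "opening": finger opening in m.
Only numpy, scipy, OpenCV 4.12 (cv2) and the standard library are available. Lean on these libraries where they do the work, as an engineer would, in place of code of your own. Each camera call takes 0.05 s, during which the arm holds its last target.

## Working session

There is one attempt and no reset: what is moved stays moved. The work goes in short steps, Python scripts to look and compute and a tool call to move; the robot and the scene stay as the last step left them, time stands still between calls to the robot, and variables do not carry over. Pictures are saved under pics/ and viewed, and the job is handed in when it is done.

Besides the shell and the picture viewer there is one more tool, called as name(argument=value, ...) on one line, values as JSON. drive_tool: Moves the arm, as the interface text tells. Its arguments: {"type":"object","properties":{"hand":{"type":"array","items":{"type":"number"}},"translation":{"type":"array","items":{"type":"array","items":{"type":"number"}}},"roll":{"type":"array","items":{"type":"number"}},"squeeze":{"type":"number"}},"required":["hand","translation","roll"]}

```bash
mkdir -p pics
cat > h.py <<'E'
import numpy as np,cv2
from workcell import bot
def K(m,h=420):
    f=h/2/np.tan(np.radians(m['fov_y'])/2)
    return np.array([[f,0,m['cx']],[0,f,m['cy']],[0,0,1.]])
def ray(m,px):
    p=cv2.undistortPoints(np.array([[px]],float),K(m),np.array(m['dist_coeffs'],float))[0,0]
    R=np.array(m['R']);t=np.array(m['t'])
    return -R.T@t, R.T@np.array([p[0],p[1],1.])
def atz(m,px,z):
    o,d=ray(m,px); return o+d*(z-o[2])/d[2]
def proj(m,X):
    R=np.array(m['R']);t=np.array(m['t'])
    return cv2.projectPoints(np.array(X,float).reshape(-1,1,3),cv2.Rodrigues(R)[0],t,K(m),np.array(m['dist_coeffs'],float))[0][:,0]
def tri(a,pa,b,pb):
    o1,d1=ray(a,pa);o2,d2=ray(b,pb)
    A=np.stack([d1,-d2],1);s=np.linalg.lstsq(A,o2-o1,rcond=None)[0]
    x,y=o1+d1*s[0],o2+d2*s[1]; return (x+y)/2,np.linalg.norm(x-y)
def save(n,im,f=1,crop=None):
    if crop: im=im[crop[1]:crop[3],crop[0]:crop[2]]
    im=cv2.resize(im,None,fx=f,fy=f,interpolation=cv2.INTER_CUBIC)
    cv2.imwrite('pics/'+n,im[:,:,::-1])
E
python3 - <<'E'
from h import *
s=bot.sense();print(s)
for c in ['scene','side','wrist']:
    im=bot.capture(c);save(c+'0.png',im,1.4);np.save(c+'0.npy',im)
    m=bot.camera_model(c);print(c,m)
    for q in ['cover','mat_top','pot','dock','jar']:
        print(q,[(np.round(r['at']),round(r['confidence'],2)) for r in bot.search_frame(c,q)])
E
```

```text
{'time_s': 0.0, 'joints': array([ 1.24039866,  0.43521467,  0.02498182,  1.57410964, -0.01163301,
        1.13395821, -0.0751032 ]), 'qvel': array([-0.0007795 , -0.00027214,  0.00051349, -0.00170301, -0.00053549,
       -0.00032447,  0.00160908]), 'effort': array([-9.34084201e-04, -6.70473862e+01,  1.02490582e+00, -3.16205871e+01,
        1.57170516e-02,  1.25722348e-02, -2.72566285e-05]), 'position': array([ 0.14097102, -0.60833941,  0.20302638]), 'eef_rot': array([ 0.55311401,  0.44026725,  0.55401706, -0.43965297]), 'wrist_force': array([ 0.33217875, -0.27735235,  0.19740213]), 'moment': array([-0.00491259,  0.04844899, -0.05086354]), 'opening': 0.08544601568749974}
scene {'fov_y': 57.32279971583357, 'cx': 283.2175044330883, 'cy': 209.72651021582783, 'dist_coeffs': array([0.02183462, 0.        , 0.        , 0.        , 0.        ]), 'R': array([[ 0.61845824,  0.78540873, -0.02534826],
       [ 0.4242112 , -0.36084429, -0.83056382],
       [-0.66147885,  0.50291602, -0.5563463 ]]), 't': array([-0.31726782, -0.19538778,  1.49726085])}
cover [(array([362., 172.]), 0.54)]
mat_top [(ar
[... 535 characters left out ...]
, 1.06001413])}
cover [(array([217., 286.]), 0.55)]
mat_top [(array([375., 223.]), 0.95), (array([279., 196.]), 0.71), (array([332., 191.]), 0.7)]
pot [(array([319., 209.]), 0.87)]
dock [(array([222., 300.]), 0.93)]
jar [(array([282., 245.]), 0.87)]
wrist {'fov_y': 59.7840844359804, 'cx': 283.9527233718583, 'cy': 214.27551663045952, 'dist_coeffs': array([-0.0926301,  0.       ,  0.       ,  0.       ,  0.       ]), 'R': array([[ 2.26409839e-01, -9.74032117e-01,  1.41959582e-04],
       [-9.35689747e-01, -2.17456816e-01,  2.77843894e-01],
       [-2.70598006e-01, -6.30394216e-02, -9.60626228e-01]]), 't': array([-0.6248623 , -0.03657986,  0.37812427])}
cover []
mat_top []
pot []
dock []
jar []
```

View pics/scene0.png

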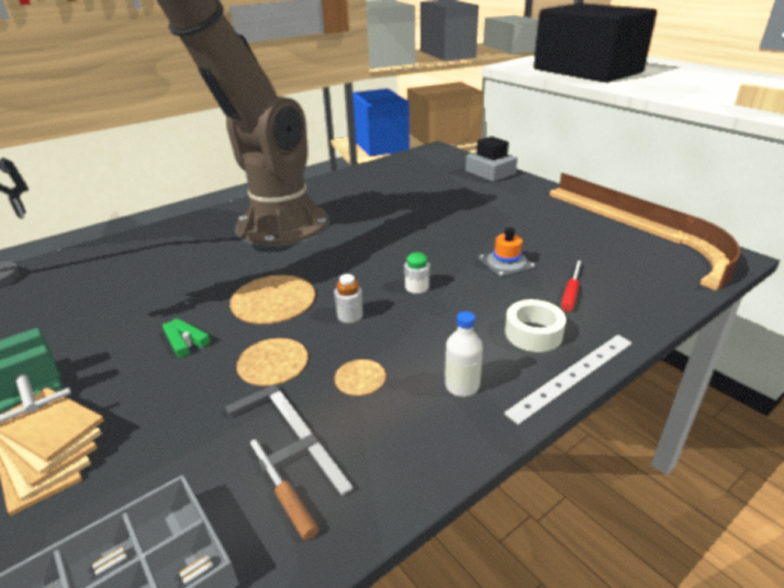

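View pics/side0.png

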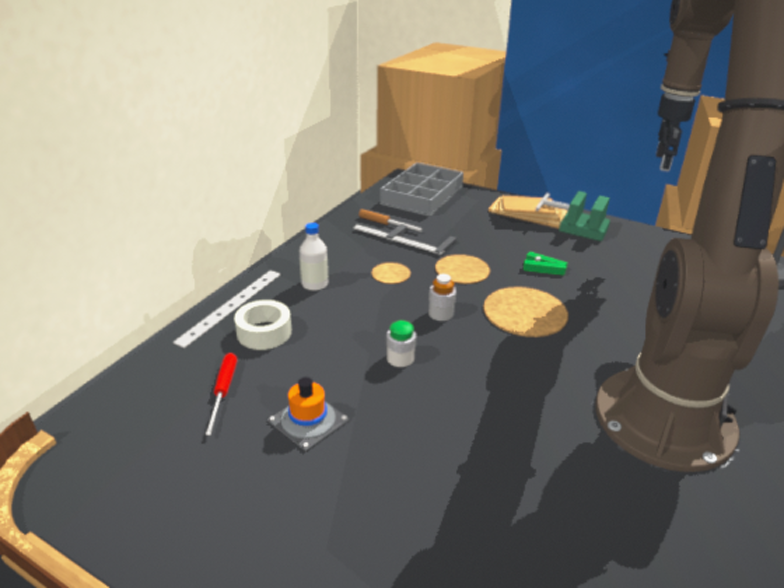

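Run:
```python
from h import *
a=bot.camera_model('scene');b=bot.camera_model('side')
# networks
for n,p,q in [('coverknob~',(362,172),(217,286)),('pot',(246,211),(319,209)),('jar',(298,194),(282,245)),('dock',(362,188),(222,300))]:
    print(n,tri(a,p,b,q))
for p in [(257,269),(195,255),(197,213)]: print('mat scene',p,atz(a,p,.005))
for p in [(375,223),(279,196),(332,191)]: print('mat side',p,atz(b,p,.005))
```

```text
coverknob~ (array([0.54289325, 0.3123956 , 0.05522253]), np.float64(0.006773283478209496))
pot (array([ 0.47406875, -0.10605947,  0.04969903]), np.float64(0.0041160733820660945))
jar (array([0.49292026, 0.08086243, 0.03825525]), np.float64(0.00913214578576271))
dock (array([5.46874576e-01, 3.04350232e-01, 5.75731034e-05]), np.float64(0.007872025362801896))
mat scene (257, 269) [ 0.65464063 -0.19502479  0.005     ]
mat scene (195, 255) [ 0.50521451 -0.28987975  0.005     ]
mat scene (197, 213) [ 0.33027808 -0.19251862  0.005     ]
mat side (375, 223) [ 0.31870162 -0.18581094  0.005     ]
mat side (279, 196) [ 0.64354606 -0.18048236  0.005     ]
mat side (332, 191) [ 0.50365721 -0.29720919  0.005     ]
```

Scene picture (pixels at 1.4×): the station with the orange cover is at (508,250), the pot (brown top, white cap) at (348,298), and the jar look-alike (green lid) at (416,272). There are three cork mats: (272,298), (272,362) and (360,377). I'll measure the mats' true sizes and refine the positions.

Run:
```python
from h import *
from scipy.optimize import least_squares
for c,seeds in [('scene',[(257,269),(195,258),(197,213)]),('side',[(279,196),(332,191),(375,223)])]:
    im=np.load(c+'0.npy');m=bot.camera_model(c)
    hsv=cv2.cvtColor(im,cv2.COLOR_RGB2HSV)
    mask=((hsv[...,0]>8)&(hsv[...,0]<24)&(hsv[...,1]>90)&(hsv[...,2]>90)).astype(np.uint8)
    mask=cv2.morphologyEx(mask,cv2.MORPH_CLOSE,np.ones((5,5)))
    n,l,st,ce=cv2.connectedComponentsWithStats(mask)
    for s in seeds:
        k=l[s[1],s[0]]
        cn=max(cv2.findContours((l==k).astype(np.uint8),0,1)[0],key=len)[:,0]
        P=np.array([atz(m,p.astype(float),.005)[:2] for p in cn])
        r=least_squares(lambda v:np.hypot(P[:,0]-v[0],P[:,1]-v[1])-v[2],[*P.mean(0),.06],loss='soft_l1',f_scale=.002)
        print(c,s,st[k],np.round(r.x[:2],4),'diam',round(2*r.x[2]+.002,4))
a=np.load('scene0.npy');b=np.load('side0.npy')
x=np.hstack([cv2.resize(a[145:240,220:400],None,fx=2.2,fy=2.2,interpolation=2),cv2.resize(b[170:330,180:360],None,fx=2.2,fy=2.2,interpolation=2)[:209]])
A=cv2.resize(a[150:240,225:395],None,fx=4,fy=4,interpolation=2);save('cs.png',A)
B=cv2.resize(b[180:330,180:350],None,fx=4,fy=4,interpolation=2);save('cb.png',B)
```

```text
scene (257, 269) [239 257  37  26 758] [ 0.6535 -0.1951] diam 0.0934
scene (195, 258) [ 169  241   51   35 1354] [ 0.5119 -0.2955] diam 0.133
scene (197, 213) [ 164  196   62   36 1660] [ 0.3229 -0.1973] diam 0.1866
side (279, 196) [265 187  28  16 344] [ 0.6485 -0.1887] diam 0.0936
side (332, 191) [309 182  41  28 742] [ 0.5097 -0.2865] diam 0.1376
side (375, 223) [ 345  205   61   36 1691] [ 0.3215 -0.1946] diam 0.1864
```

View pics/cs.png

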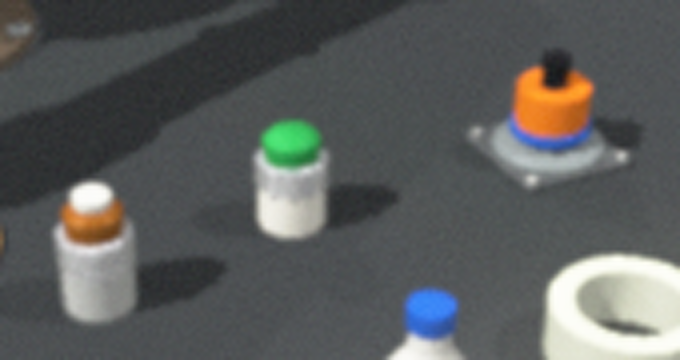

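View pics/cb.png

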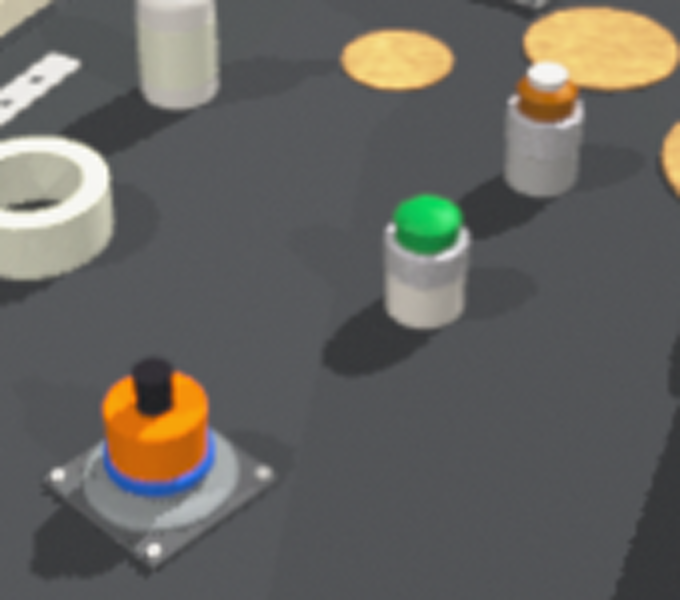

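Run:
```python
from h import *
a=bot.camera_model('scene');b=bot.camera_model('side')
for n,p,q,z in [('knob',(364,167.25),(218.2,276.5),.079),('cap',(247.75,199.5),(316.75,198.75),.087)]:
    print(n,tri(a,p,b,q),atz(a,p,z),atz(b,q,z))
s=bot.sense()
from scipy.spatial.transform import Rotation as R
q=s['eef_rot'];M=R.from_quat(np.r_[q[1:],q[0]]).as_matrix();print(M.round(3))
```

```text
knob (array([0.54760982, 0.30671557, 0.07708222]), np.float64(0.002777363518623167)) [0.55109983 0.30463907 0.079     ] [0.5452418 0.3075383 0.079    ]
cap (array([ 0.47983214, -0.09902913,  0.08795974]), np.float64(0.001649847439679119)) [ 0.47959971 -0.09808148  0.087     ] [ 0.48006433 -0.10153689  0.087     ]
[[-0.     0.974  0.226]
 [-0.     0.226 -0.974]
 [-1.    -0.     0.   ]]
```

drive_tool(hand=[-1,-1,-1,-1,-1], translation=[[0,29.4,-23.9],[0,29.4,-23.9],[0,29.4,-23.9],[0,29.4,-23.9],[0,29.4,-23.9]], roll=[0,0,0,0,0])

```text
time_s: 1.32
position: [0.2581, -0.4578, 0.204]
eef_rot: [0.554, 0.44, 0.553, -0.44]
wrist_force: [0.2, -0.2, -0.3]
opening: 0.0854
```

drive_tool(hand=[-1,-1,-1,-1,-1], translation=[[0,29.4,-23.9],[0,29.4,-23.9],[0,29.4,-23.9],[0,29.4,-23.9],[0,29.4,-23.9]], roll=[0,0,0,0,0])

```text
time_s: 1.73
position: [0.3745, -0.3081, 0.2041]
eef_rot: [0.554, 0.44, 0.553, -0.44]
wrist_force: [0.6, -0.2, 0.3]
opening: 0.0854
```

drive_tool(hand=[-1,-1,-1,-1,-1], translation=[[0,29.4,-23.9],[0,29.4,-23.9],[0,0,0],[0,0,0],[0,0,0]], roll=[0,0,0,0,0])

```text
time_s: 2.15
position: [0.4198, -0.2503, 0.2038]
eef_rot: [0.554, 0.44, 0.554, -0.44]
wrist_force: [-0.8, -0.3, 0.4]
opening: 0.0855
```

Run:
```python
from h import *
s=bot.sense();print(s['joints'].round(3),s['position'].round(4),s['time_s'],s['eef_rot'])
```

```text
[ 0.596  0.227 -0.203  1.882  0.053  1.037 -0.971] [ 0.4198 -0.2503  0.2038] 2.15 [ 0.5536429   0.43968385  0.55361437 -0.44007816]
```

Run:
```python
from h import *
m=bot.camera_model('wrist');im=bot.capture('wrist');save('w1.png',im,1.4)
print(-np.array(m['R']).T@m['t'])
for q in ['pot','mat_top']: 
    for r in bot.search_frame('wrist',q): print(q,r,atz(m,r['at'],.005))
```

```text
[ 0.48827046 -0.2340443   0.37342417]
pot {'at': [130.7, 85.2], 'confidence': 0.81} [ 0.47846583 -0.08251616  0.005     ]
pot {'at': [436.4, 34.5], 'confidence': 0.23} [ 0.59126063 -0.35959786  0.005     ]
mat_top {'at': [350.0, 98.1], 'confidence': 0.88} [ 0.51351299 -0.29430405  0.005     ]
mat_top {'at': [220.6, 247.9], 'confidence': 0.55} [ 0.33190757 -0.20017792  0.005     ]
```

View pics/w1.png

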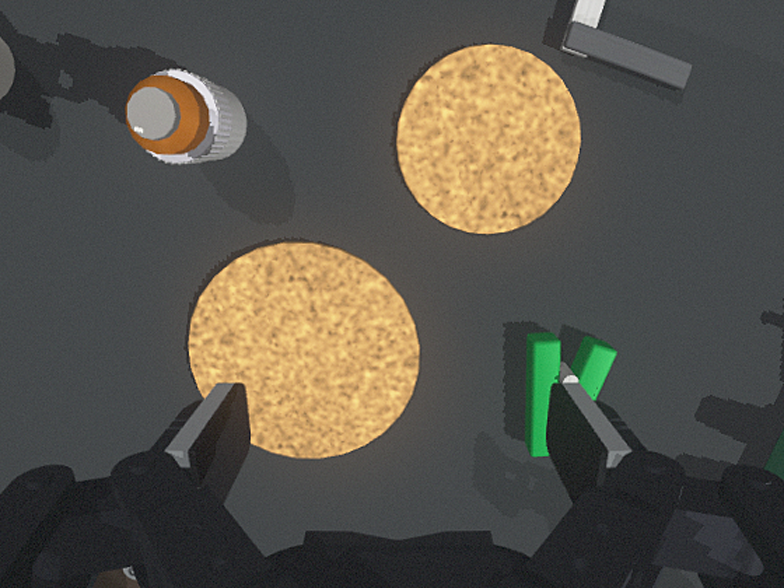

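drive_tool(hand=[-1,-1,-1,-1,-1], translation=[[0,14.5,-35.3],[0,14.5,-35.3],[0,14.5,-35.3],[0,14.5,-35.3],[0,14.5,-35.3]], roll=[0,0,0,0,0])

```text
time_s: 2.72
position: [0.4506, -0.0612, 0.204]
eef_rot: [0.553, 0.441, 0.553, -0.441]
wrist_force: [1.3, -0.1, 0.2]
opening: 0.0854
```

drive_tool(hand=[-1,-1,-1,-1,-1], translation=[[0,14.5,-35.3],[0,14.5,-35.3],[0,14.5,-35.3],[0,14.5,-35.3],[0,14.5,-35.3]], roll=[0,0,0,0,0])

```text
time_s: 3.13
position: [0.482, 0.1272, 0.204]
eef_rot: [0.553, 0.441, 0.553, -0.441]
wrist_force: [0.7, -0.1, -0.1]
opening: 0.0856
```

drive_tool(hand=[-1,-1,-1,-1,-1], translation=[[0,14.5,-35.3],[0,14.5,-35.3],[0,14.5,-35.3],[0,0,0],[0,0,0]], roll=[0,0,0,0,0])

```text
time_s: 3.55
position: [0.5001, 0.2413, 0.2034]
eef_rot: [0.554, 0.439, 0.554, -0.439]
wrist_force: [-0.1, -0.4, -0.3]
opening: 0.0852
```

Run:
```python
from h import *
s=bot.sense();print(s['joints'].round(3),s['position'].round(4),s['time_s'],s['eef_rot'])
m=bot.camera_model('wrist');im=bot.capture('wrist');save('w2.png',im,1.4)
print(-np.array(m['R']).T@m['t'])
for q in ['cover','dock']: 
    for r in bot.search_frame('wrist',q): print(q,r,atz(m,r['at'],.06))
```

```text
[-0.193  0.368 -0.471  1.715  0.183  1.103 -2.061] [0.5001 0.2413 0.2034] 3.55 [ 0.55373723  0.43938326  0.55436456 -0.43931465]
[0.56861905 0.25746534 0.37304934]
cover {'at': [220.9, 119.7], 'confidence': 0.82} [0.54843398 0.30717241 0.06      ]
dock {'at': [255.1, 100.9], 'confidence': 0.67} [0.56972533 0.28243248 0.06      ]
```

View pics/w2.png

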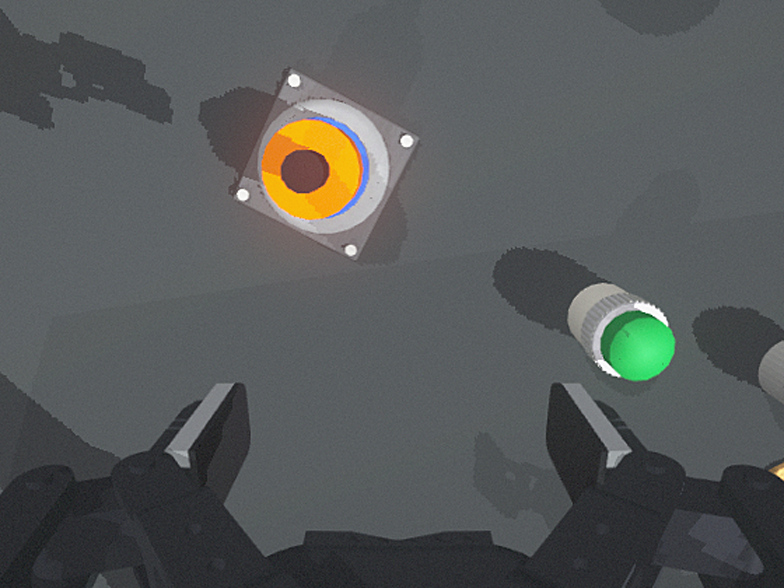

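Wrist view: the knob top is at (304,171), and the station's four bolts are at (294,81), (407,141), (351,250) and (243,195). This is clearly the covered station, and the jar is well off at (630,340).

Run:
```python
from h import *
m=bot.camera_model('wrist')
print(atz(m,(217.5,122.1),.09),atz(m,(311/1.4,169/1.4),.064),atz(m,(231.25,119.1),.017))
s=bot.sense();q=s['eef_rot']
from scipy.spatial.transform import Rotation as R
M=R.from_quat(np.r_[q[1:],q[0]]).as_matrix();print(M.round(3))
T=np.array([.5475,.3060,.2034]);print(M.T@(T-s['position']))
```

```text
[0.54885471 0.30044094 0.09      ] [0.54893684 0.30116304 0.064     ] [0.5492384  0.30015455 0.017     ]
[[-0.     0.975  0.223]
 [-0.001  0.223 -0.975]
 [-1.    -0.001  0.001]]
[ 4.57942647e-05  6.10199268e-02 -5.61646213e-02]
```

drive_tool(hand=[-1,-1,-1,-1,-1], translation=[[0,30.5,-23.4],[0,30.5,-23.4],[0,0,0],[0,0,0],[0,0,0]], roll=[0,0,7,7,7])

```text
time_s: 4.12
position: [0.5498, 0.2973, 0.2033]
eef_rot: [-0.462, -0.535, -0.462, 0.536]
wrist_force: [-0.1, 1.2, 0.2]
opening: 0.0854
```

Run:
```python
from h import *
s=bot.sense();print(s['joints'].round(3),s['position'].round(4),s['time_s'])
```

```text
[-0.332  0.467 -0.37   1.548  0.179  1.161 -2.455] [0.5498 0.2973 0.2033] 4.1167
```

drive_tool(hand=[-1,-1,-1,-1,-1], translation=[[0,0,0],[0,0,0],[0,0,0],[0,0,0],[0,0,0]], roll=[-7,-7,-7,-7,-7])

```text
time_s: 4.53
position: [0.5497, 0.2967, 0.2039]
eef_rot: [0.604, 0.368, 0.603, -0.369]
wrist_force: [0.4, -0.2, 0.2]
opening: 0.0852
```

drive_tool(hand=[-1,-1,-1,-1,-1], translation=[[0,0,0],[0,0,0],[0,0,0],[0,0,0],[0,0,0]], roll=[-7,-7,-7,-7,-7])

```text
time_s: 4.95
position: [0.5498, 0.2966, 0.2039]
eef_rot: [0.687, 0.169, 0.686, -0.17]
wrist_force: [-1.4, 0.4, 0.2]
opening: 0.0857
```

drive_tool(hand=[-1,-1,-1,-1,-1], translation=[[0,0,0],[0,0,0],[0,0,0],[0,0,0],[0,0,0]], roll=[-7,-7,-7,0,0])

```text
time_s: 5.37
position: [0.5496, 0.2972, 0.2037]
eef_rot: [0.706, 0.045, 0.706, -0.045]
wrist_force: [0.6, -0.0, -0.6]
opening: 0.0856
```

```bash
cat > st.py <<'E'
from h import *
from scipy.spatial.transform import Rotation as R
def M():
    q=bot.sense()['eef_rot'];return R.from_quat(np.r_[q[1:],q[0]]).as_matrix()
def to(x,y,z=None):
    s=bot.sense();T=np.array([x,y,s['position'][2] if z is None else z])
    print('t',s['time_s'],'pos',s['position'].round(4),'j',s['joints'].round(2),'need mm',(1000*M().T@(T-s['position'])).round(1))
E
python3 - <<'E'
from st import *
to(.549,.3005)
m=bot.camera_model('wrist');im=bot.capture('wrist');save('w3.png',im,1.4)
for r in bot.search_frame('wrist','cover'): print(r,atz(m,r['at'],.07))
E
```

```text
t 5.3667 pos [0.5496 0.2972 0.2037] j [-0.11  0.54 -0.74  1.53  0.38  1.22 -1.03] need mm [-0.   3.2 -1. ]
{'at': [280.4, 176.3], 'confidence': 0.6} [0.54841563 0.31356493 0.07      ]
```

View pics/w3.png

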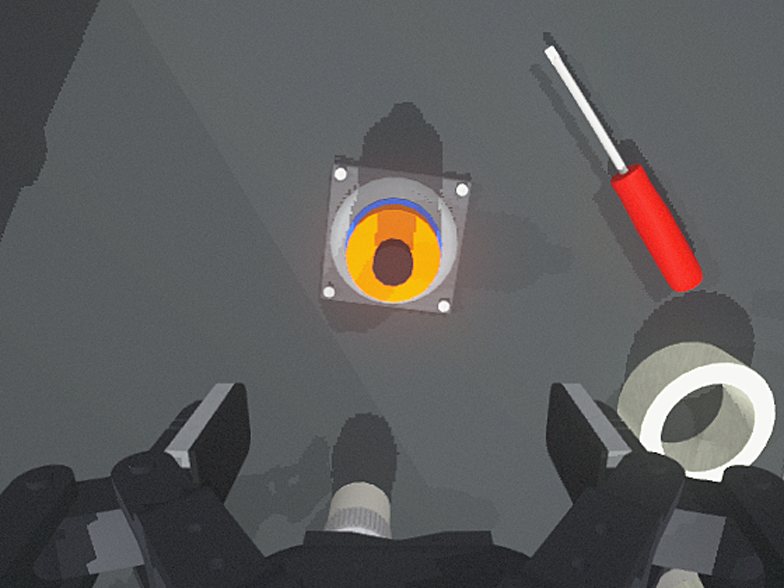

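Run:
```python
from st import *
m=bot.camera_model('wrist');print(atz(m,(280.7,187.1),.09),atz(m,(281.25,171.8),.017)); print(M().round(2))
to(.549,.3035,.07)
```

```text
[0.54795035 0.30930735 0.09      ] [0.54788206 0.3092848  0.017     ]
[[ 0.    0.13  0.99]
 [-0.    0.99 -0.13]
 [-1.   -0.    0.  ]]
t 5.4667 pos [0.5493 0.298  0.2038] j [-0.11  0.54 -0.74  1.53  0.38  1.22 -1.03] need mm [133.8   5.4  -1.1]
```

drive_tool(hand=[-1,-1,-1,-1,-1], translation=[[32,6,-2],[32,0,0],[0,0,0],[0,0,0],[0,0,0]], roll=[0,0,0,0,0])

```text
time_s: 5.88
position: [0.5483, 0.3057, 0.1413]
eef_rot: [0.706, 0.044, 0.705, -0.043]
wrist_force: [0.4, 0.3, 0.5]
opening: 0.0855
```

Run:
```python
from st import *
to(.548,.304,.07)
m=bot.camera_model('wrist');im=bot.capture('wrist');save('w4.png',im,1.4)
import pickle;pickle.dump(m,open('m4.pkl','wb'))
print(proj(m,[[.548,.304,.09],[.548,.304,.017]])*1.4)
s=bot.sense();print(proj(m,[s['position']+np.array([0,0,.019])])*1.4)
```

```text
t 5.8833 pos [0.5483 0.3057 0.1413] j [-0.13  0.6  -0.71  1.6   0.42  1.1  -1.08] need mm [71.3 -1.8 -0.1]
[[397.82886068 318.02486176]
 [397.63898585 279.64330477]]
[[399.24339399 380.43597242]]
```

View pics/w4.png

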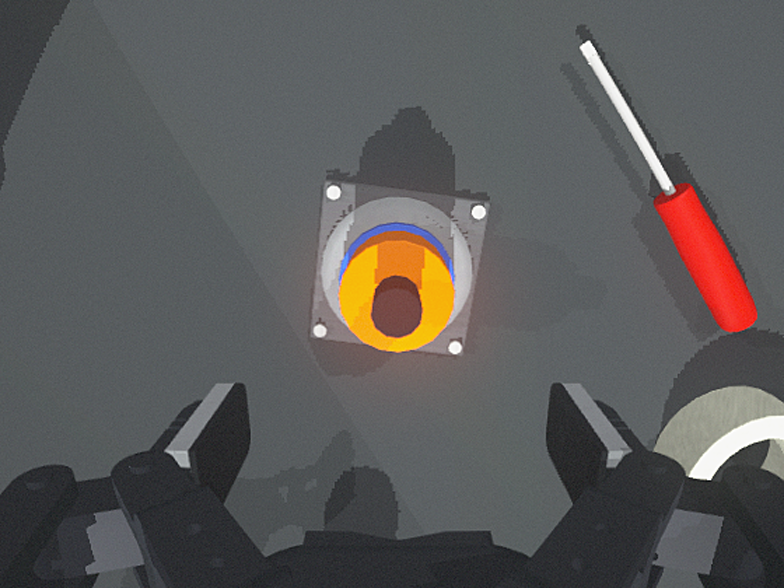

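drive_tool(hand=[-1,-1,-1,-1,-1], translation=[[36,0,-1],[0,0,0],[0,0,0],[0,0,0]], roll=[0,0,0,0])

```text
validation failed for argument at $.tr...
```

Run:
```python
from st import *
to(.547,.3055,.07)
m=bot.camera_model('wrist');im=bot.capture('wrist');save('w5.png',im,1.4)
print(proj(m,[[.547,.3055,.09],[.547,.3055,.064],[.547,.3055,.017]])*1.4)
s=bot.sense();print(proj(m,[s['position']+np.array([0,0,.019])])*1.4)
```

```text
t 5.9333 pos [0.5486 0.306  0.1419] j [-0.13  0.6  -0.71  1.6   0.43  1.1  -1.08] need mm [71.8 -0.9 -1.7]
[[394.5282127  315.68377743]
 [394.71858254 299.89879239]
 [394.98378426 277.97731998]]
[[398.65382184 380.65211183]]
```

View pics/w5.png

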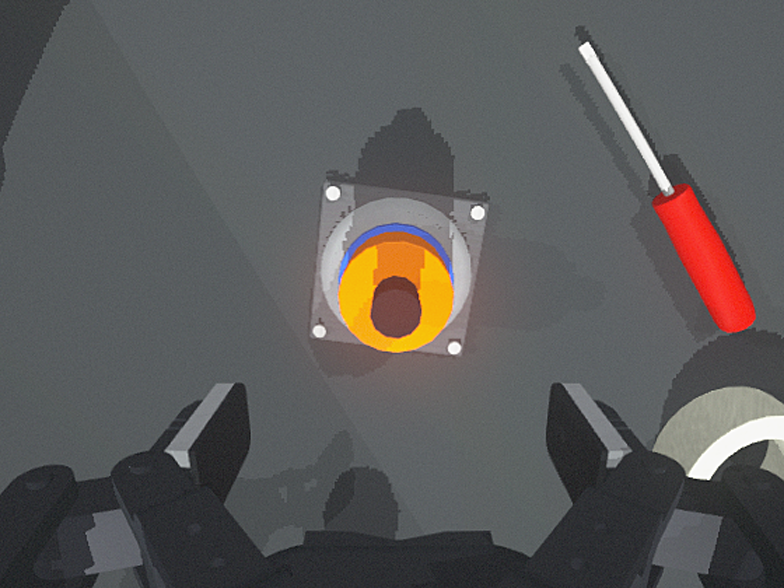

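drive_tool(hand=[-1,-1,-1,-1,-1], translation=[[36,0,-1],[0,0,0],[0,0,0],[0,0,0],[0,0,0]], roll=[0,0,0,0,0])

```text
time_s: 6.4
position: [0.5475, 0.3062, 0.1058]
eef_rot: [0.706, 0.043, 0.705, -0.042]
wrist_force: [-0.4, -0.4, -0.1]
opening: 0.0854
```

Run:
```python
from st import *
to(.547,.3055,.07)
m=bot.camera_model('wrist');im=bot.capture('wrist');save('w6.png',im,1.4)
print(proj(m,[[.547,.3055,.09],[.547,.3055,.064],[.547,.3055,.017]])*1.4)
s=bot.sense();print(proj(m,[s['position']+np.array([0,0,.019])])*1.4)
```

```text
t 6.4 pos [0.5475 0.3062 0.1058] j [-0.14  0.63 -0.7   1.64  0.46  1.04 -1.1 ] need mm [35.8 -0.9 -0.5]
[[396.90011965 344.30684014]
 [396.85886732 322.887143  ]
 [396.80410932 294.26508728]]
[[398.35524978 380.7977651 ]]
```

View pics/w6.png

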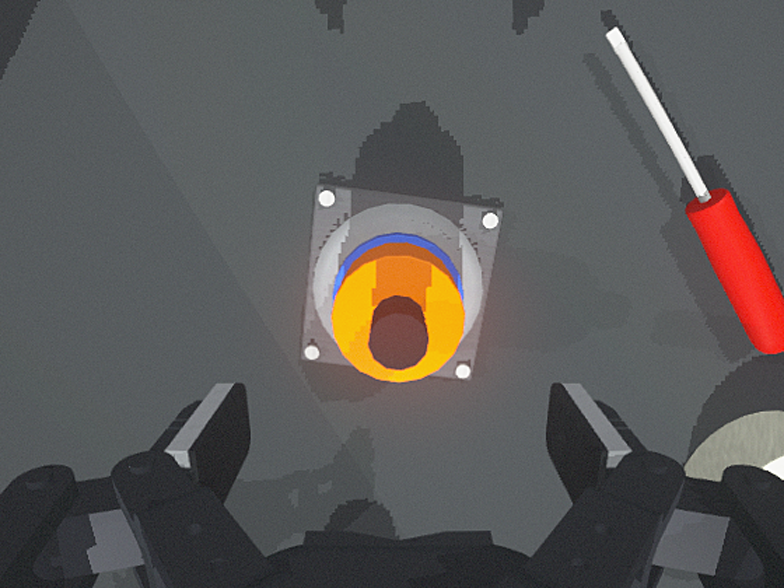

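drive_tool(hand=[-1,-1,-1,1,1], translation=[[18,0,0],[18,0,0],[0,0,0],[0,0,0],[0,0,0]], roll=[0,0,0,0,0], squeeze=30)

```text
time_s: 6.87
position: [0.5472, 0.3061, 0.0692]
eef_rot: [0.706, 0.043, 0.705, -0.042]
wrist_force: [-0.3, -0.1, 0.4]
opening: 0.064
```

drive_tool(hand=[1,1,1,1,1], translation=[[0,0,0],[0,0,0],[0,0,0],[0,0,0],[0,0,0]], roll=[0,0,0,0,0])

```text
time_s: 7.28
position: [0.5468, 0.3055, 0.0681]
eef_rot: [0.706, 0.043, 0.706, -0.043]
wrist_force: [1.0, 0.6, 0.6]
opening: 0.0007
```

Run:
```python
from st import *
to(.547,.3055,.07);s=bot.sense();print(s['opening'],s['wrist_force'],s['moment'])
im=bot.capture('wrist');save('w7.png',im,1.4)
```

```text
t 7.2833 pos [0.5468 0.3055 0.0681] j [-0.16  0.67 -0.67  1.67  0.49  0.97 -1.13] need mm [-1.9  0.   0.2]
0.0006857127716805515 [1.02925646 0.57901892 0.61979414] [ 0.01508128  0.04928272 -0.04481832]
```

View pics/w7.png

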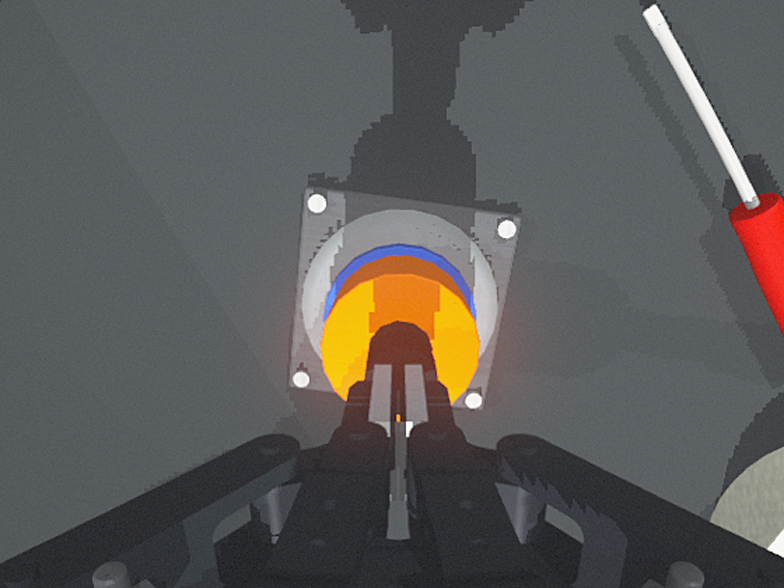

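Run:
```python
from st import *
m=bot.camera_model('wrist');s=bot.sense();p=s['position'];y=M()[:,1]
print('tip',proj(m,[p,p+.011*y,p+[0,0,.019],p+.011*y+[0,0,.019]])*1.4)
for dy in (.0,.01,.02): print(dy,proj(m,[[.547,.3055+dy,.09],[.547,.3055+dy,.064],[.547,.3055+dy,.03],[.547,.3055+dy,.017]])*1.4)
print('bolts',atz(m,(399.5/1.4,303/1.4),.016))
print('cam',-np.array(m['R']).T@m['t'])
```

```text
tip [[398.15335596 358.08908078]
 [398.18357267 329.04740704]
 [398.2333906  380.85420822]
 [398.26895126 349.03943803]]
0.0 [[399.01356944 384.77374747]
 [398.80272134 353.72144122]
 [398.59823073 323.69290883]
 [398.53509174 314.43836743]]
0.01 [[395.16423277 355.66713587]
 [395.47006952 328.01708376]
 [395.76481527 301.45089849]
 [395.85547331 293.29550889]]
0.02 [[391.17095685 325.42397218]
 [392.0333038  301.48770978]
 [392.85875399 278.63294391]
 [393.1115979  271.64346093]]
bolts [0.54804674 0.31051512 0.016     ]
cam [0.55500934 0.37567147 0.23760391]
```

Run:
```python
from st import *
im=bot.capture('wrist');x=im[200:330,200:370].astype(float);save('c7.png',np.clip(255*(x/255)**.5,0,255).astype(np.uint8),4.5)
for c in('scene','side'):
    im=bot.capture(c);px=proj(bot.camera_model(c),[[.547,.3055,.08]])[0].astype(int);print(px)
    save('x7'+c+'.png',im,5,(px[0]-50,px[1]-50,px[0]+50,px[1]+50))
a=cv2.imread('pics/x7scene.png');b=cv2.imread('pics/x7side.png');cv2.imwrite('pics/x7.png',cv2.resize(np.hstack([a,b]),(800,400)))
```

```text
[363 166]
[218 275]
```

View pics/c7.png

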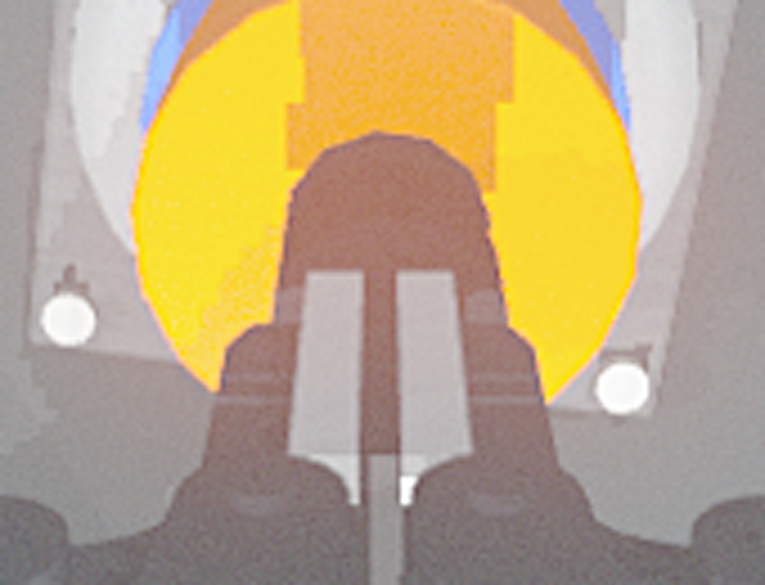

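View pics/x7.png

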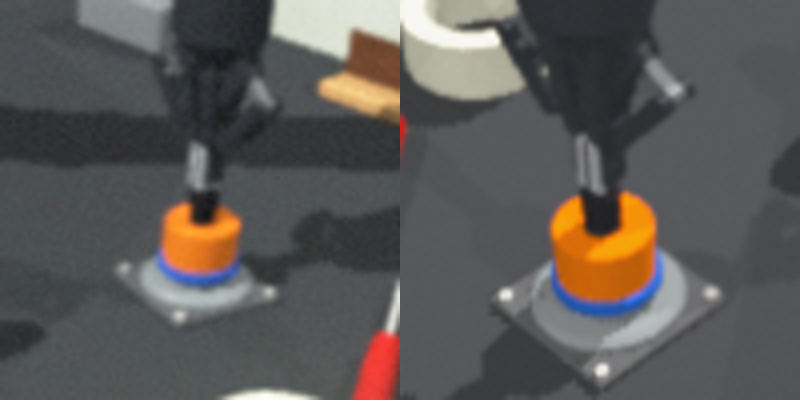

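Run:
```python
from st import *
print(bot.grip_depth,[a for a in dir(bot) if a[0]!='_'])
s=bot.sense();p=s['position']
for c in('scene','side'):
    m=bot.camera_model(c);im=bot.capture(c)
    px=proj(m,[[.547,.3055,.08]])[0].astype(int);o=px-40
    b=cv2.resize(im[o[1]:o[1]+80,o[0]:o[0]+80],None,fx=5,fy=5,interpolation=2)
    for dz,col in((0,(255,0,0)),(.02,(0,255,0)),(.04,(255,255,0))):
        q=((proj(m,[p+[0,0,dz]])[0]-o+.5)*5).astype(int);cv2.circle(b,tuple(map(int,q)),3,col,-1)
    save('y'+c+'.png',b)
a=cv2.imread('pics/yscene.png');b=cv2.imread('pics/yside.png');cv2.imwrite('pics/y7.png',np.hstack([a,b]))
```

```text
0.0187 ['IKError', 'camera_model', 'capture', 'finish_job', 'grip_depth', 'search_frame', 'sense']
```

View pics/y7.png

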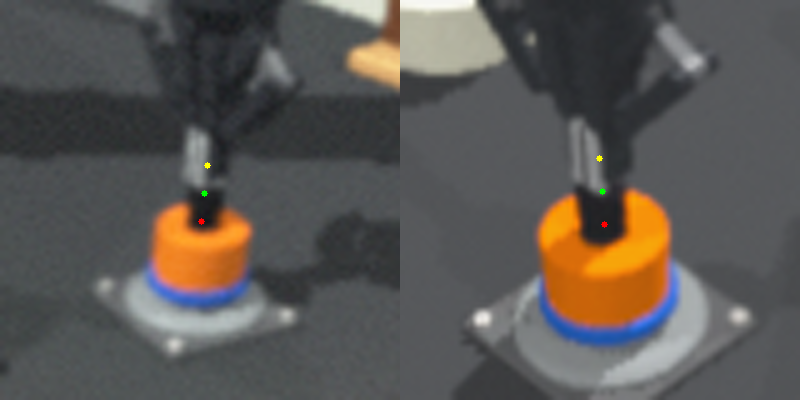

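The fingers shut just above the knob. The tips sit about 20 mm higher than I reckoned from the reported position, and nothing was touched. I'll reopen, go about 20 mm lower and grip again.

drive_tool(hand=[-1,-1,-1,-1,-1], translation=[[0,0,0],[0,0,0],[0,0,0],[0,0,0],[0,0,0]], roll=[0,0,0,0,0])

```text
time_s: 8.0
position: [0.5467, 0.3054, 0.0678]
eef_rot: [0.706, 0.043, 0.706, -0.043]
wrist_force: [0.6, -0.2, 0.0]
opening: 0.0607
```

drive_tool(hand=[-1,-1,-1,-1,-1], translation=[[5,0,0],[5,0,0],[5,0,0],[4,0,0],[0,0,0]], roll=[0,0,0,0,0])

```text
time_s: 8.42
position: [0.5461, 0.3049, 0.0474]
eef_rot: [0.705, 0.042, 0.706, -0.043]
wrist_force: [-0.1, -0.2, -0.4]
opening: 0.0852
```

Run:
```python
from st import *
to(.547,.3055,.05);s=bot.sense();print(s['opening'],s['wrist_force'],s['moment'])
im=bot.capture('side');px=proj(bot.camera_model('side'),[[.547,.3055,.08]])[0].astype(int);o=px-50
save('z1.png',im,5,(o[0],o[1],o[0]+100,o[1]+100))
```

```text
t 8.4167 pos [0.5461 0.3049 0.0474] j [-0.17  0.69 -0.66  1.69  0.51  0.94 -1.14] need mm [-2.6  0.7  0.8]
0.08515195211363516 [-0.07026386 -0.17246704 -0.39654614] [-0.02051357 -0.00034945  0.00358012]
```

View pics/z1.png

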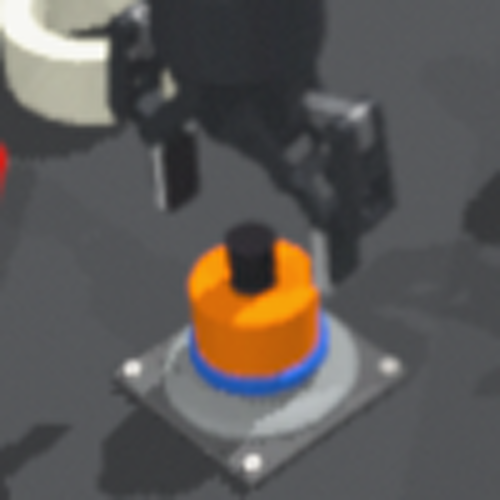

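drive_tool(hand=[1,1,1,1,1], translation=[[0,0,0],[0,0,0],[0,0,0],[0,0,0],[0,0,0]], roll=[0,0,0,0,0], squeeze=30)

```text
time_s: 8.88
position: [0.5469, 0.3055, 0.049]
eef_rot: [0.706, 0.043, 0.706, -0.043]
wrist_force: [-0.6, -0.1, -0.2]
opening: 0.0253
```

drive_tool(hand=[1,1,1,1,1], translation=[[0,0,0],[0,0,0],[0,0,0],[0,0,0],[0,0,0]], roll=[0,0,0,0,0])

```text
time_s: 9.3
position: [0.5469, 0.3056, 0.049]
eef_rot: [0.706, 0.043, 0.706, -0.043]
wrist_force: [0.4, -0.6, 2.9]
opening: 0.0226
```

Run:
```python
from st import *
to(.547,.3055,.05);s=bot.sense();print(s['opening'],s['wrist_force'],s['moment'])
im=bot.capture('side');px=proj(bot.camera_model('side'),[[.547,.3055,.08]])[0].astype(int);o=px-50
save('z2.png',im,5,(o[0],o[1],o[0]+100,o[1]+100))
```

```text
t 9.3 pos [0.5469 0.3056 0.049 ] j [-0.17  0.69 -0.66  1.69  0.51  0.94 -1.14] need mm [-1.  -0.   0.1]
0.02258934280621217 [ 0.41266089 -0.61905173  2.90514096] [-0.03308969 -0.0013718   0.04927394]
```

View pics/z2.png

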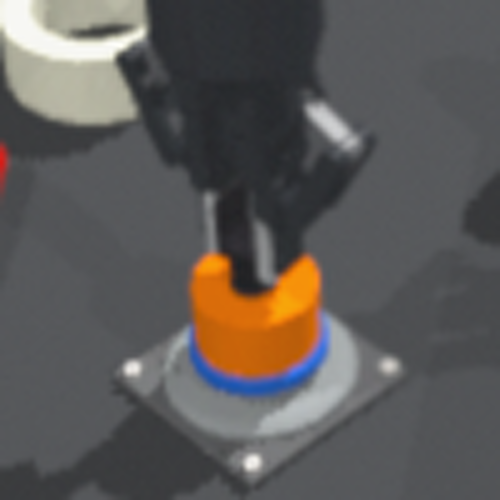

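drive_tool(hand=[1,1,1,1,1], translation=[[-10,0,0],[-20,0,0],[-30,0,0],[-30,0,0],[-30,0,0]], roll=[0,0,0,0,0])

```text
time_s: 9.77
position: [0.5461, 0.3053, 0.1703]
eef_rot: [0.705, 0.043, 0.706, -0.043]
wrist_force: [0.7, -0.7, -0.4]
opening: 0.0226
```

Run:
```python
from st import *
s=bot.sense();print(s['opening'],s['wrist_force'],s['moment'])
im=bot.capture('wrist');save('w8.png',im,1.4)
im=bot.capture('side');save('s8.png',im,2.8,(150,150,350,350))
to(.512,-.2935)
```

```text
0.022561776162788177 [ 0.74884258 -0.66915801 -0.39318159] [ 0.03216344 -0.02457717  0.00475032]
t 9.8667 pos [0.5484 0.3078 0.1746] j [-0.12  0.57 -0.73  1.56  0.4   1.16 -1.06] need mm [  -3.1 -601.3   36.5]
```

View pics/w8.png

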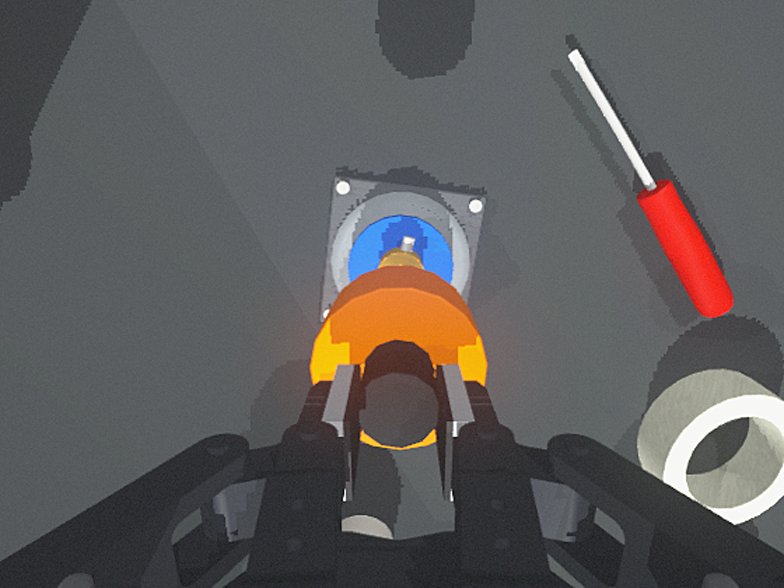

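View pics/s8.png

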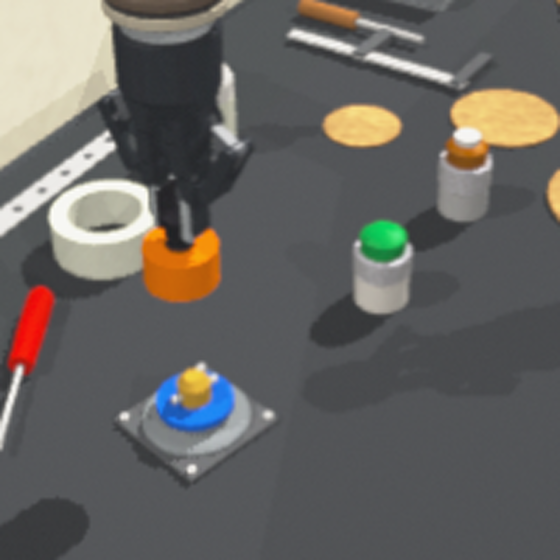

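Cover is held upright and clear; the spigot and pin show at (400,250). Carrying it to the mat.

drive_tool(hand=[1,1,1,1,1], translation=[[0,-20,1],[0,-36,2],[0,-36,2],[0,-36,2],[0,-36,2]], roll=[0,0,0,0,0])

```text
time_s: 10.28
position: [0.535, 0.1399, 0.1686]
eef_rot: [0.706, 0.043, 0.706, -0.043]
wrist_force: [1.1, 0.4, -1.2]
opening: 0.0225
```

drive_tool(hand=[1,1,1,1,1], translation=[[0,-36,2],[0,-36,2],[0,-36,2],[0,-36,2],[0,-36,2]], roll=[0,0,0,0,0])

```text
time_s: 10.7
position: [0.5231, -0.04, 0.1688]
eef_rot: [0.706, 0.043, 0.706, -0.043]
wrist_force: [-0.2, -0.9, -0.9]
opening: 0.0223
```

drive_tool(hand=[1,1,1,1,1], translation=[[0,-36,2],[0,-36,2],[0,-36,2],[0,-36,2],[0,-36,3]], roll=[0,0,0,0,0])

```text
time_s: 11.12
position: [0.5121, -0.22, 0.1688]
eef_rot: [0.706, 0.043, 0.706, -0.043]
wrist_force: [1.0, 0.5, -0.9]
opening: 0.0223
```

drive_tool(hand=[1,1,1,1,1], translation=[[0,-36,4],[0,-36,4],[0,0,0],[0,0,0],[0,0,0]], roll=[0,0,0,0,0])

```text
time_s: 11.53
position: [0.512, -0.2901, 0.1685]
eef_rot: [0.706, 0.043, 0.706, -0.043]
wrist_force: [-0.5, 0.6, -1.1]
opening: 0.0227
```

Run:
```python
from st import *
s=bot.sense();print(s['opening'],s['wrist_force'],s['moment'])
m=bot.camera_model('wrist');im=bot.capture('wrist');save('w9.png',im,1.4)
print(proj(m,[[.512,-.2935,.005]])*1.4)
im=bot.capture('side');save('s9.png',im,2.8,(240,100,440,300))
to(.512,-.2935,.024)
```

```text
0.02268455729094938 [-0.49848889  0.55607589 -1.06622686] [ 0.06657701 -0.06599343 -0.0402554 ]
[[398.64082003 268.08429986]]
t 11.6333 pos [ 0.5125 -0.289   0.1689] j [ 0.89  0.5  -0.67  1.67  0.34  1.1  -0.  ] need mm [ 1.449e+02 -4.600e+00  1.000e-01]
```

View pics/w9.png

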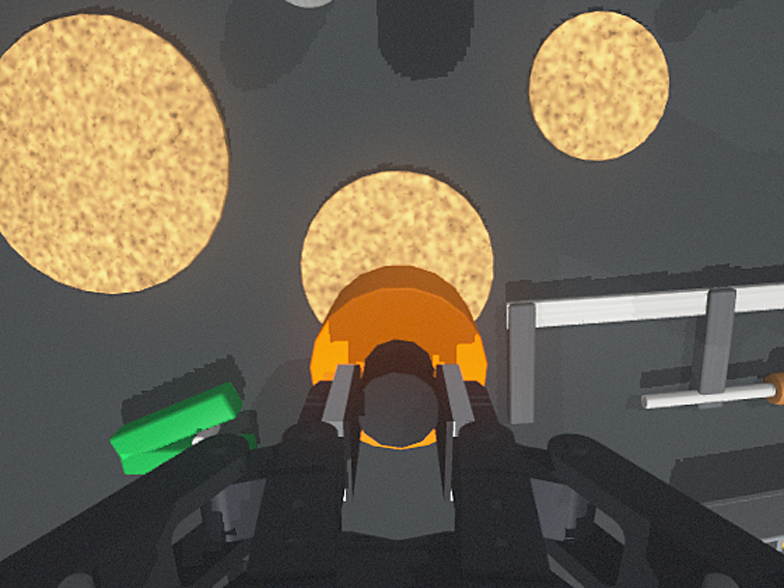

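View pics/s9.png

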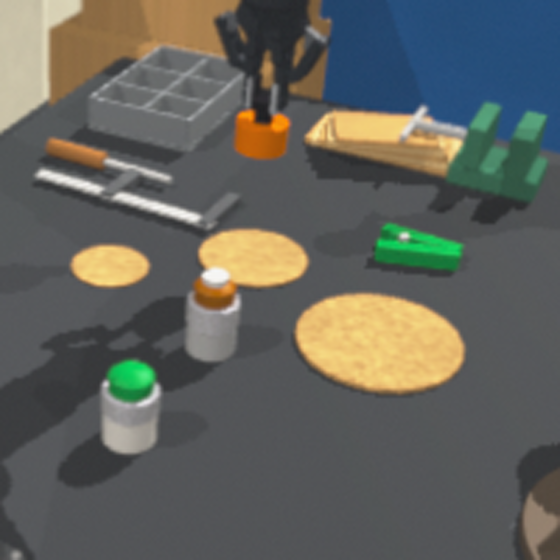

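drive_tool(hand=[1,1,1,1,1], translation=[[30,-4,0],[36,0,0],[36,0,0],[24,0,0],[10,0,0]], roll=[0,0,0,0,0])

```text
time_s: 12.05
position: [0.5099, -0.2925, 0.0295]
eef_rot: [0.704, 0.043, 0.707, -0.041]
wrist_force: [-0.8, -0.5, -0.2]
opening: 0.0223
```

drive_tool(hand=[1,1,1,1,1], translation=[[2,0,0],[2,0,0],[2,0,0],[0,0,0],[0,0,0]], roll=[0,0,0,0,0])

```text
time_s: 12.47
position: [0.5127, -0.2951, 0.0282]
eef_rot: [0.706, 0.043, 0.705, -0.043]
wrist_force: [0.8, 0.9, -1.1]
opening: 0.0222
```

drive_tool(hand=[1,1,1,1,1], translation=[[1.5,0,0],[1,0,0],[1,0,0],[0,0,0],[0,0,0]], roll=[0,0,0,0,0])

```text
time_s: 12.88
position: [0.5123, -0.295, 0.0239]
eef_rot: [0.706, 0.043, 0.705, -0.043]
wrist_force: [0.2, -0.2, 4.8]
opening: 0.0221
```

Run:
```python
from st import *
s=bot.sense();print(s['opening'],s['wrist_force'],s['moment'])
im=bot.capture('side');save('s10.png',im,4,(270,130,390,250))
to(.512,-.294,.024)
```

```text
0.022095938286424855 [ 0.18407053 -0.19565839  4.75291936] [-0.01991165  0.24655088  0.00927177]
t 12.9333 pos [ 0.5123 -0.295   0.0239] j [ 0.83  0.66 -0.59  1.8   0.48  0.82 -0.11] need mm [-0.1  1.  -0.5]
```

View pics/s10.png

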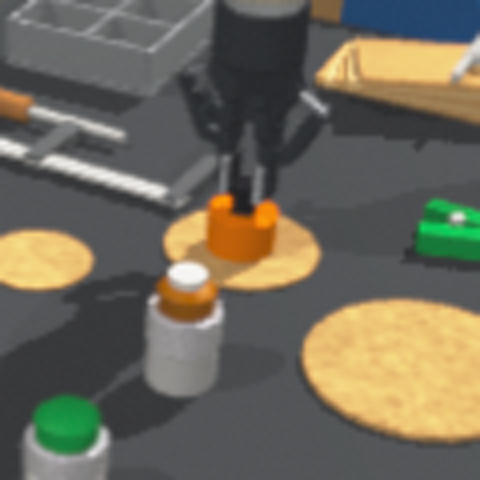

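drive_tool(hand=[1,0.1,0.1,0.1,0.1], translation=[[-0.7,0,0],[0,0,0],[0,0,0],[0,0,0],[0,0,0]], roll=[0,0,0,0,0])

```text
time_s: 13.35
position: [0.5116, -0.2946, 0.0238]
eef_rot: [0.706, 0.043, 0.706, -0.043]
wrist_force: [1.0, 0.4, 1.1]
opening: 0.0387
```

drive_tool(hand=[0.1,0.1,0.1,0.1,0.1], translation=[[-5,0,0],[-15,0,0],[-30,0,0],[-40,0,0],[-40,0,0]], roll=[0,0,0,0,0])

```text
time_s: 13.77
position: [0.511, -0.2941, 0.1551]
eef_rot: [0.705, 0.043, 0.706, -0.042]
wrist_force: [1.2, -0.1, 0.6]
opening: 0.0384
```

Run:
```python
from st import *
s=bot.sense();print(s['opening'],s['wrist_force'],s['moment'])
m=bot.camera_model('wrist');im=bot.capture('wrist');save('w11.png',im,1.4)
im=bot.capture('side');save('s11.png',im,4,(270,130,390,250))
to(.48,-.10)
```

```text
0.03837318478924141 [ 1.15387148 -0.14500781  0.57859282] [-0.07495605 -0.06369298 -0.01344687]
t 13.8667 pos [ 0.5158 -0.2954  0.1611] j [ 0.89  0.51 -0.67  1.67  0.35  1.07 -0.  ] need mm [ -1.2 189.6 -59.1]
```

View pics/s11.png

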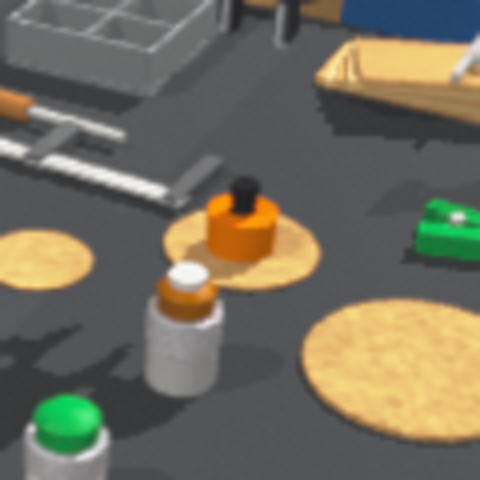

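View pics/w11.png

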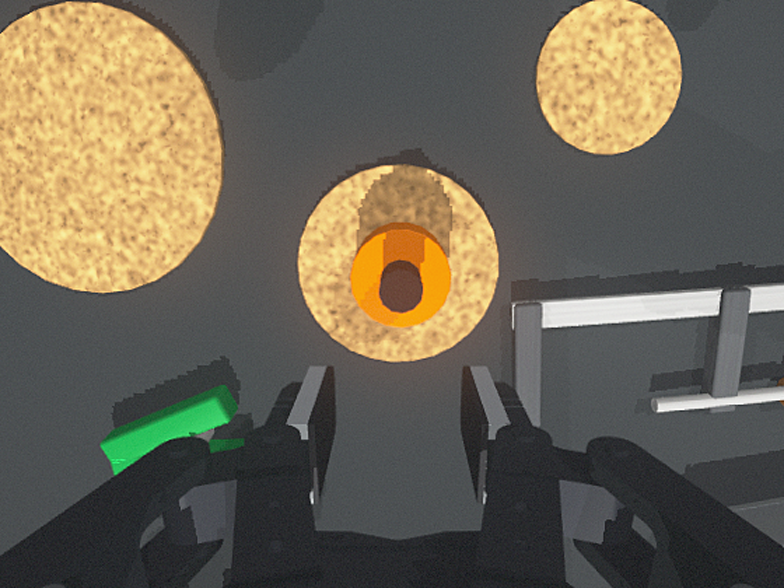

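The cover stands upright near the middle of the right mat, with fingers clear. Next, the pot.

drive_tool(hand=[-1,-1,-1,-1,-1], translation=[[0,35,-12],[0,35,-12],[0,35,-12],[0,35,-12],[0,20,-8]], roll=[0,0,0,0,0])

```text
time_s: 14.28
position: [0.4746, -0.1249, 0.1544]
eef_rot: [0.706, 0.042, 0.706, -0.041]
wrist_force: [1.0, -0.2, -0.1]
opening: 0.0852
```

drive_tool(hand=[-1,-1,-1,-1,-1], translation=[[0,0,0],[0,0,0],[0,0,0],[0,0,0],[0,0,0]], roll=[0,0,0,0,0])

```text
time_s: 14.7
position: [0.4757, -0.1304, 0.1538]
eef_rot: [0.706, 0.044, 0.706, -0.044]
wrist_force: [0.1, 0.3, 0.2]
opening: 0.0853
```

Run:
```python
from st import *
m=bot.camera_model('wrist');im=bot.capture('wrist');save('w12.png',im,1.4)
print(bot.search_frame('wrist','pot'))
print(proj(m,[[.48,-.10,.092],[.48,-.1,.062],[.48,-.1,0]])*1.4)
to(.48,-.10)
```

```text
[{'at': [284.5, 165.3], 'confidence': 0.95}]
[[399.27456237 243.31019087]
 [399.09110772 233.32579528]
 [398.81620517 218.38476092]]
t 14.8 pos [ 0.4756 -0.13    0.1538] j [ 0.74  0.37 -0.74  1.91  0.3   0.97 -0.26] need mm [ 0.  30.3  0.7]
```

View pics/w12.png

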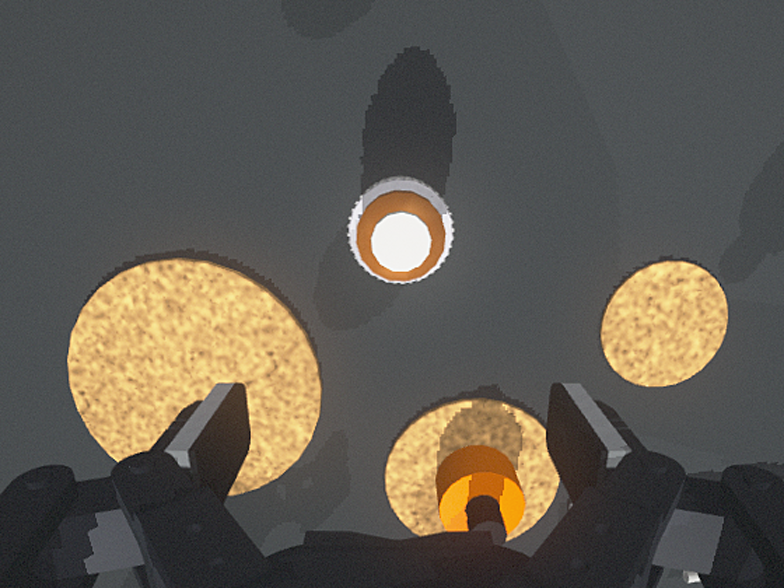

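drive_tool(hand=[-1,-1,-1,-1,-1], translation=[[0,30.5,1],[30,0,0],[30,0,0],[0,0,0],[0,0,0]], roll=[0,0,0,0,0])

```text
time_s: 15.22
position: [0.4792, -0.0991, 0.0933]
eef_rot: [0.705, 0.043, 0.707, -0.043]
wrist_force: [0.7, 0.8, 0.3]
opening: 0.0851
```

Run:
```python
from st import *
m=bot.camera_model('wrist');im=bot.capture('wrist');save('w13.png',im,1.4)
print(proj(m,[[.48,-.0995,.092],[.48,-.0995,.062],[.48,-.0995,0]])*1.4)
to(.48,-.0995,.02)
```

```text
[[400.65291789 357.45988701]
 [400.47454898 329.71099076]
 [400.22258206 290.90489628]]
t 15.2667 pos [ 0.4804 -0.0991  0.0945] j [ 0.63  0.45 -0.71  1.98  0.38  0.85 -0.4 ] need mm [74.5 -0.5 -0.3]
```

View pics/w13.png

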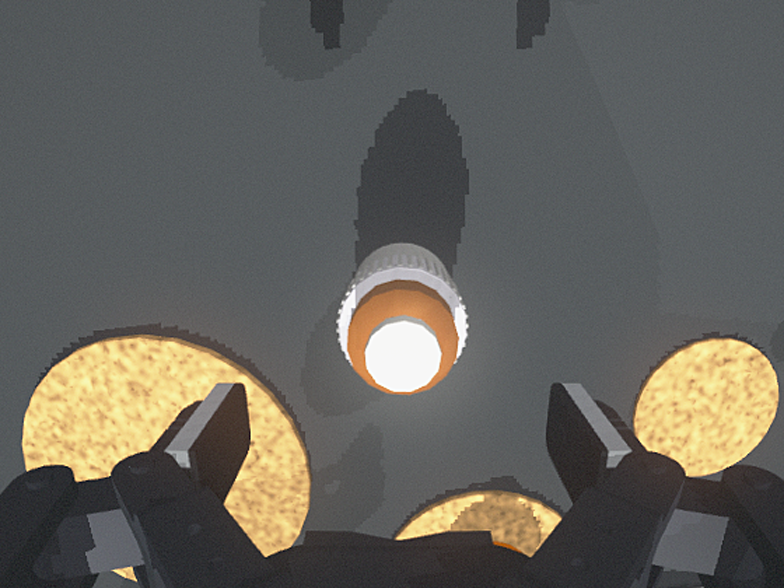

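drive_tool(hand=[-1,-1,-1,-1,-1], translation=[[30,0.3,0.7],[25,0,0],[10,0,0],[5,0,0],[0,0,0]], roll=[0,0,0,0,0])

```text
time_s: 15.68
position: [0.4814, -0.0989, 0.0244]
eef_rot: [0.706, 0.043, 0.706, -0.043]
wrist_force: [-0.9, 0.4, -0.0]
opening: 0.0854
```

Run:
```python
from st import *
im=bot.capture('side');m=bot.camera_model('side');px=proj(m,[[.48,-.1,.06]])[0].astype(int)
save('s14.png',im,5,(px[0]-50,px[1]-50,px[0]+50,px[1]+50))
to(.48,-.0995,.02)
```

```text
t 15.7333 pos [ 0.4818 -0.0989  0.025 ] j [ 0.57  0.54 -0.63  2.04  0.49  0.7  -0.5 ] need mm [ 5.  -0.9 -1.7]
```

View pics/s14.png

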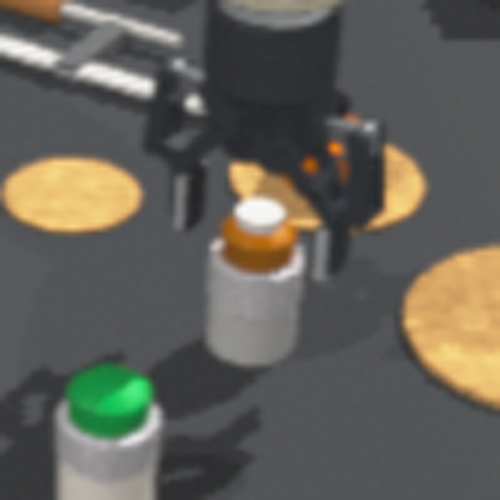

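drive_tool(hand=[-1,-1,-1,-1,-1], translation=[[4,0,-0.5],[4,0,0],[4,0,0],[0,0,0],[0,0,0]], roll=[0,0,0,0,0])

```text
time_s: 16.15
position: [0.4804, -0.0987, 0.012]
eef_rot: [0.706, 0.043, 0.706, -0.043]
wrist_force: [0.2, -0.2, -1.1]
opening: 0.0856
```

Run:
```python
from st import *
im=bot.capture('side');m=bot.camera_model('side');px=proj(m,[[.48,-.1,.06]])[0].astype(int)
save('s15.png',im,5,(px[0]-50,px[1]-50,px[0]+50,px[1]+50))
im=bot.capture('wrist');save('w15.png',im,1.4)
to(.48,-.0995,.012);print(bot.sense()['wrist_force'])
```

```text
t 16.25 pos [ 0.4806 -0.0986  0.0121] j [ 0.55  0.56 -0.61  2.06  0.51  0.68 -0.52] need mm [ 0.1 -0.9 -0.5]
[ 0.52563635 -0.31986283  0.15506776]
```

View pics/s15.png

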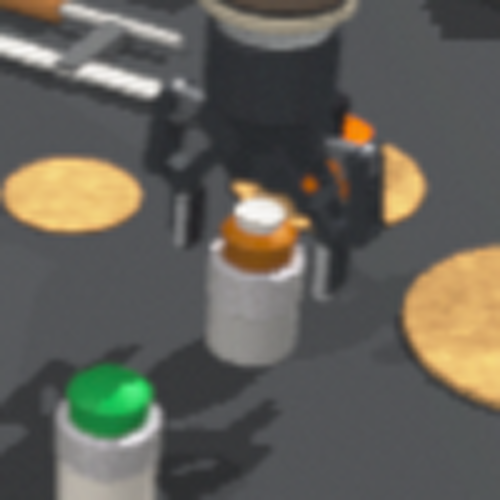

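View pics/w15.png

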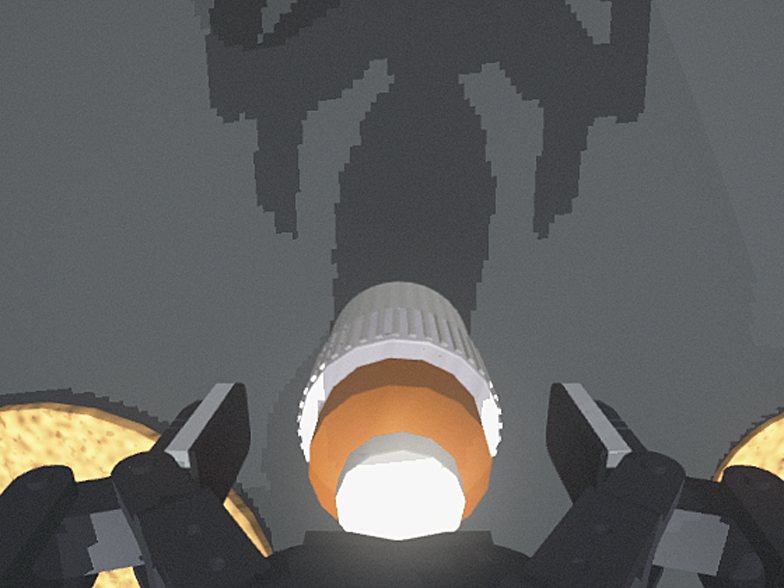

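drive_tool(hand=[1,1,1,1,1], translation=[[0,0,0],[0,0,0],[0,0,0],[0,0,0],[0,0,0]], roll=[0,0,0,0,0], squeeze=60)

```text
time_s: 16.67
position: [0.4806, -0.0987, 0.0125]
eef_rot: [0.706, 0.043, 0.706, -0.043]
wrist_force: [-1.6, 0.6, 8.0]
opening: 0.0521
```

Run:
```python
from st import *
im=bot.capture('side');m=bot.camera_model('side');px=proj(m,[[.48,-.1,.06]])[0].astype(int)
save('s16.png',im,5,(px[0]-50,px[1]-50,px[0]+50,px[1]+50))
im=bot.capture('wrist');save('w16.png',im,1.4)
to(.48,-.0995,.012);s=bot.sense();print(s['wrist_force'],s['opening'])
```

```text
t 16.7667 pos [ 0.4807 -0.0987  0.0125] j [ 0.55  0.56 -0.61  2.06  0.51  0.68 -0.52] need mm [ 0.5 -0.9 -0.6]
[-2.01565443 -0.5212961   7.31038078] 0.05231071879900381
```

View pics/s16.png

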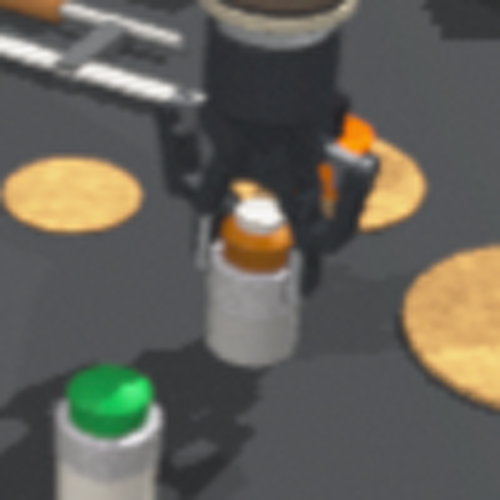

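View pics/w16.png

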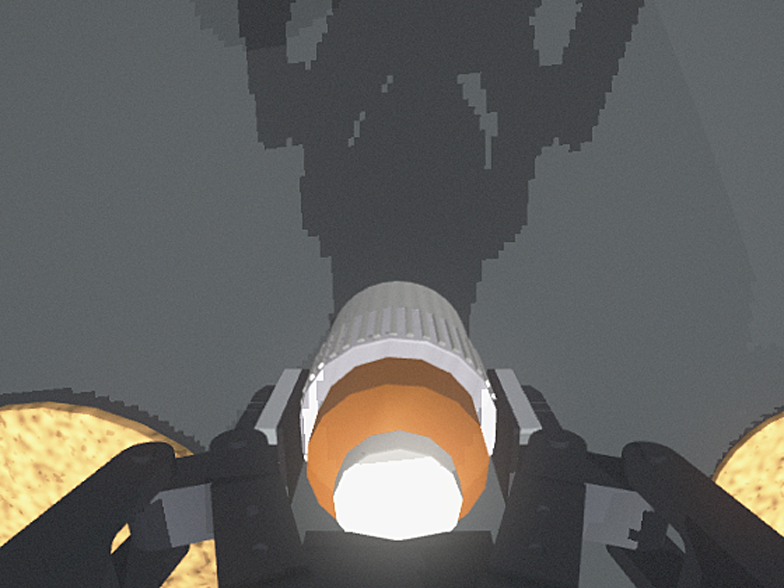

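drive_tool(hand=[1,1,1,1,1], translation=[[-10,0,0],[-30,0,0],[-38,0,0],[-38,0,0],[-38,0,0]], roll=[0,0,0,0,0])

```text
time_s: 17.18
position: [0.4797, -0.0981, 0.168]
eef_rot: [0.705, 0.043, 0.706, -0.042]
wrist_force: [1.3, -0.8, -1.0]
opening: 0.052
```

drive_tool(hand=[1,1,1,1,1], translation=[[0,0,0],[0,0,0],[0,0,0],[0,0,0],[0,0,0]], roll=[0,0,0,0,0])

```text
time_s: 17.6
position: [0.4794, -0.0987, 0.1647]
eef_rot: [0.705, 0.043, 0.707, -0.043]
wrist_force: [-0.9, -0.1, -1.9]
opening: 0.052
```

```bash
python3 - <<'E'
from st import *
im=bot.capture('side');save('s17.png',im,3,(180,60,430,260))
sc=bot.capture('scene');save('sc17.png',sc,5,(310,130,420,230));sd=bot.capture('side');save('sd17.png',im,5,(165,230,275,340))
np.save('sc17.npy',sc);np.save('sd17.npy',im)
to(.547,.3065);s=bot.sense();print(s['wrist_force'],s['opening'],s['moment'])
E
python3 -c "
import cv2,numpy as np
a=cv2.imread('pics/sc17.png');b=cv2.imread('pics/sd17.png')
a=cv2.resize(a,(400,364));b=cv2.resize(b,(400,400))[:364];cv2.imwrite('pics/d17.png',np.hstack([a,b]))"
```

```text
t 17.75 pos [ 0.4799 -0.0985  0.1651] j [ 0.69  0.36 -0.76  1.9   0.29  1.   -0.32] need mm [1.000e-01 4.102e+02 1.760e+01]
[-0.23863422  0.43631108 -1.58216746] 0.052044231935617316 [-0.00363265 -0.00821616  0.06130197]
```

View pics/s17.png

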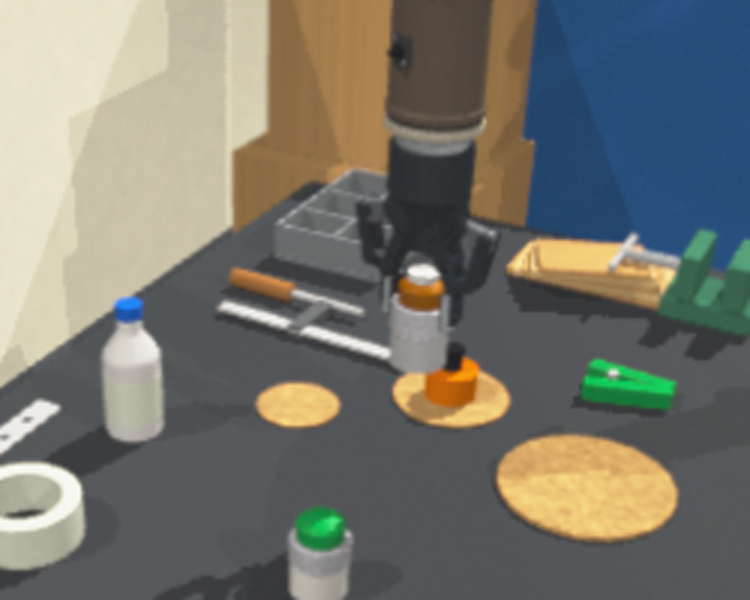

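View pics/d17.png

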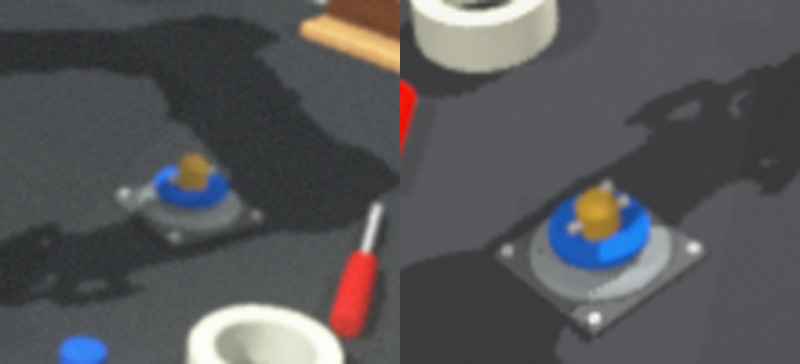

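drive_tool(hand=[1,1,1,1,1], translation=[[0,26,1.6],[0,38,1.6],[0,38,1.6],[0,38,1.6],[0,38,1.6]], roll=[0,0,0,0,0])

```text
time_s: 18.17
position: [0.5099, 0.0786, 0.1656]
eef_rot: [0.706, 0.043, 0.706, -0.043]
wrist_force: [1.5, 0.1, -1.7]
opening: 0.0522
```

drive_tool(hand=[1,1,1,1,1], translation=[[0,38,1.6],[0,38,1.6],[0,38,1.6],[0,38,1.6],[0,38,1.6]], roll=[0,0,0,0,0])

```text
time_s: 18.58
position: [0.5407, 0.2664, 0.1652]
eef_rot: [0.705, 0.043, 0.706, -0.043]
wrist_force: [1.0, -0.9, -1.7]
opening: 0.0523
```

drive_tool(hand=[1,1,1,1,1], translation=[[0,26,1.6],[0,16,0],[20,0,0],[20,0,0],[0,0,0]], roll=[0,0,0,0,0])

```text
time_s: 19.0
position: [0.5455, 0.3048, 0.1215]
eef_rot: [0.704, 0.041, 0.708, -0.044]
wrist_force: [-1.5, -0.9, -2.4]
opening: 0.0519
```

drive_tool(hand=[1,1,1,1,1], translation=[[0,0,0],[0,0,0],[0,0,0],[0,0,0],[0,0,0]], roll=[0,0,0,0,0])

```text
time_s: 19.42
position: [0.5481, 0.3063, 0.1269]
eef_rot: [0.706, 0.043, 0.705, -0.043]
wrist_force: [0.4, 0.4, -1.9]
opening: 0.0521
```

```bash
cat > dd.py <<'E'
from st import *
import sys
def dual(n,half=45,X=[.547,.306,.06],z=.0125,base=True):
    out=[]
    p=bot.sense()['position']
    for c in('scene','side'):
        m=bot.camera_model(c);im=bot.capture(c);px=proj(m,[X])[0].astype(int);o=px-half
        f=400/(2*half)
        b=cv2.resize(im[o[1]:o[1]+2*half,o[0]:o[0]+2*half],(400,400),interpolation=2)
        out.append(b)
    save(n,np.hstack(out))
E
python3 - <<'E'
from dd import *
dual('d18.png',50,[.547,.306,.09])
to(.547,.3065);s=bot.sense();print(s['wrist_force'],s['opening'],s['moment'])
im=bot.capture('wrist');save('w18.png',im,1.4)
E
```

```text
t 19.5167 pos [0.5479 0.3062 0.1266] j [-0.13  0.62 -0.72  1.61  0.45  1.08 -1.1 ] need mm [-0.   0.2 -0.9]
[-0.39491532  0.71037861 -1.57897233] 0.05200393745202847 [-0.07566997 -0.01915651  0.02902642]
```

View pics/d18.png

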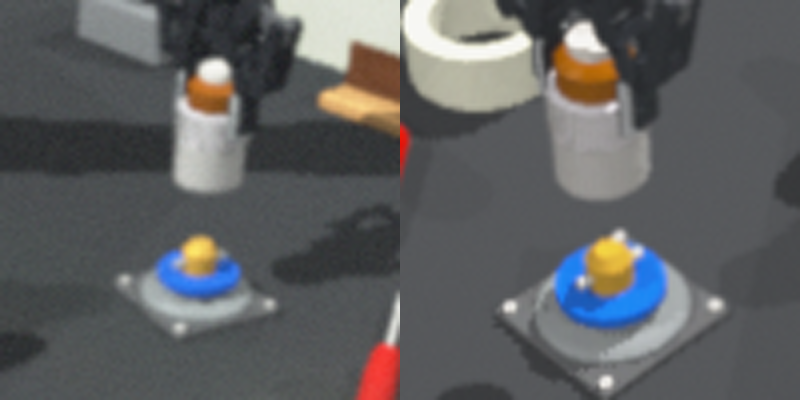

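View pics/w18.png

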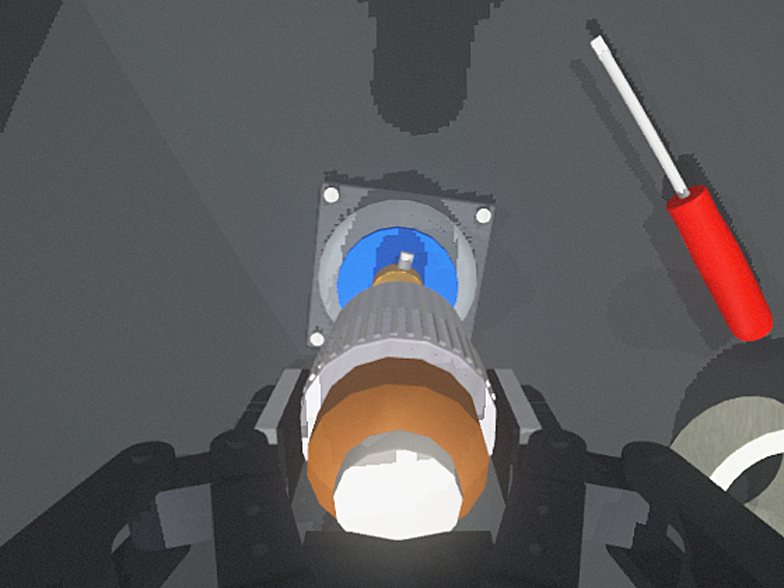

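Run:
```python
from dd import *
for c in('scene','side'):
    m=bot.camera_model(c);px=proj(m,[[.547,.306,.09]])[0].astype(int);o=px-50
    P=np.array([[.547,.3065,z] for z in(.0,.03,.055,.114,.176,.206)])
    print(c,((proj(m,P)-o+.5)*4).round(1).tolist())
    d=np.array([[.547+a,.3065+b,.055] for a,b in((0,0),(.005,0),(0,.005))]);print(((proj(m,d)-o+.5)*4).round(1).tolist())
```

```text
scene [[195.1, 300.7], [198.3, 269.4], [201.0, 242.7], [207.8, 177.3], [215.3, 104.5], [219.1, 67.8]]
[[201.0, 242.7], [205.7, 244.9], [205.2, 240.8]]
side [[213.2, 317.1], [210.3, 280.5], [207.8, 249.0], [201.6, 171.0], [194.7, 83.0], [191.3, 38.0]]
[[207.8, 249.0], [200.6, 246.1], [202.9, 254.2]]
```

Run:
```python
from dd import *
ims=[]
for c in('scene','side'):
    m=bot.camera_model(c);im=bot.capture(c);o=proj(m,[[.547,.3065,.045]])[0].astype(int)-20
    b=cv2.resize(im[o[1]:o[1]+40,o[0]:o[0]+40],(400,400),interpolation=cv2.INTER_CUBIC)
    for z in (.03,.055):
        q=((proj(m,[[.547,.3065,z]])[0]-o+.5)*10).astype(int);cv2.circle(b,tuple(map(int,q)),2,(255,0,0),-1);print(c,z,q)
    ims.append(b)
save('e.png',np.hstack(ims))
```

```text
scene 0.03 [205 253]
scene 0.055 [212 186]
side 0.03 [215 261]
side 0.055 [209 182]
```

View pics/e.png

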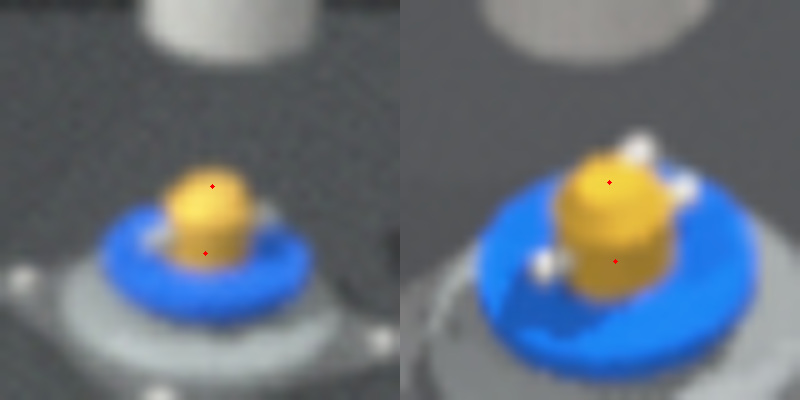

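Both cameras show the spigot top within about 1 mm of my estimate (.547, .3065) and the pot foot directly above it. Lowering.

drive_tool(hand=[1,1,1,1,1], translation=[[20,0,-1],[20,0,0],[10,0,0],[5,0,0],[0,0,0]], roll=[0,0,0,0,0])

```text
time_s: 20.08
position: [0.5461, 0.3058, 0.07]
eef_rot: [0.705, 0.042, 0.706, -0.043]
wrist_force: [0.0, -0.3, -1.9]
opening: 0.0516
```

drive_tool(hand=[1,1,1,1,1], translation=[[3,0,0],[3,0,0],[2,0,0],[0,0,0],[0,0,0]], roll=[0,0,0,0,0])

```text
time_s: 20.5
position: [0.5467, 0.3063, 0.0633]
eef_rot: [0.706, 0.043, 0.706, -0.043]
wrist_force: [0.4, -0.3, -1.9]
opening: 0.052
```

Run:
```python
from dd import *
dual('d19.png',45,[.547,.306,.07])
to(.547,.3065);s=bot.sense();print(s['wrist_force'],s['opening'],s['moment'])
```

```text
t 20.6 pos [0.5468 0.3064 0.0633] j [-0.15  0.68 -0.69  1.68  0.51  0.97 -1.15] need mm [0.  0.2 0.2]
[ 0.38717981  0.41042473 -2.56804572] 0.05234060053420363 [ 0.02670753 -0.007443   -0.01110227]
```

View pics/d19.png

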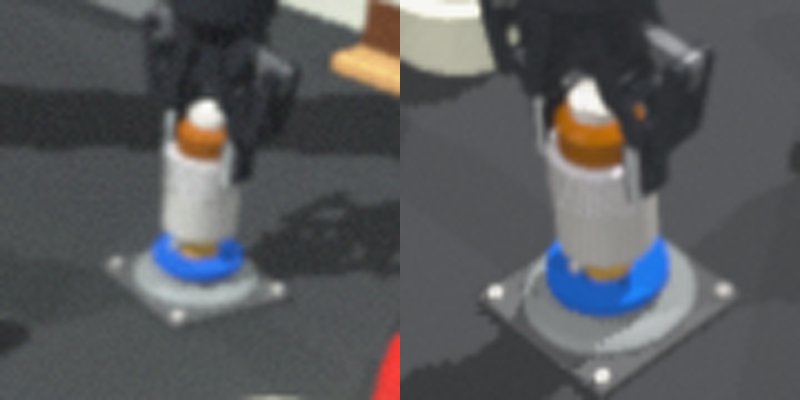

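Foot is now at about 51 mm, over the spigot top without contact. Going slowly down onto the pin.

drive_tool(hand=[1,1,1,1,1], translation=[[2,0,0],[2,0,0],[2,0,0],[1,0,0],[0,0,0]], roll=[0,0,0,0,0])

```text
time_s: 21.02
position: [0.5464, 0.3061, 0.0556]
eef_rot: [0.706, 0.043, 0.706, -0.043]
wrist_force: [1.0, 0.9, -2.0]
opening: 0.0523
```

drive_tool(hand=[1,1,1,1,1], translation=[[1,0,0],[1,0,0],[0,0,0],[0,0,0],[0,0,0]], roll=[0,0,0,0,0])

```text
time_s: 21.43
position: [0.5466, 0.3063, 0.054]
eef_rot: [0.706, 0.043, 0.706, -0.043]
wrist_force: [-0.0, -0.1, -1.9]
opening: 0.0519
```

drive_tool(hand=[1,1,1,1,1], translation=[[1,0,0],[1,0,0],[0,0,0],[0,0,0],[0,0,0]], roll=[0,0,0,0,0])

```text
time_s: 21.85
position: [0.5466, 0.3063, 0.052]
eef_rot: [0.706, 0.043, 0.706, -0.043]
wrist_force: [0.2, 0.1, -1.3]
opening: 0.0523
```

drive_tool(hand=[1,1,1,1,1], translation=[[1,0,0],[1,0,0],[0,0,0],[0,0,0],[0,0,0]], roll=[0,0,0,0,0])

```text
time_s: 22.27
position: [0.5466, 0.3063, 0.05]
eef_rot: [0.706, 0.043, 0.706, -0.043]
wrist_force: [-0.4, -0.7, -2.8]
opening: 0.0518
```

Run:
```python
from dd import *
dual('d20.png',35,[.547,.306,.06])
to(.547,.3065);s=bot.sense();print(s['wrist_force'],s['opening'],s['moment'])
```

```text
t 22.3667 pos [0.5466 0.3063 0.05  ] j [-0.16  0.7  -0.68  1.69  0.52  0.95 -1.16] need mm [0.  0.2 0.4]
[ 0.27631827 -0.75244273 -2.02726933] 0.05255856337272447 [0.00887084 0.01262725 0.01278677]
```

View pics/d20.png

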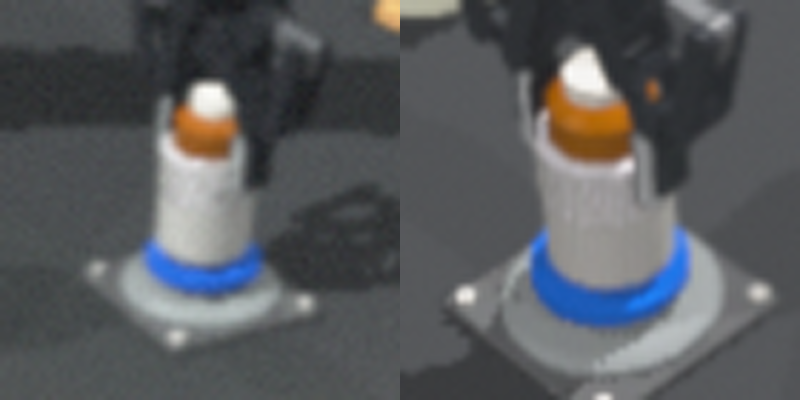

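drive_tool(hand=[1,1,1,1,1], translation=[[1,0,0],[1,0,0],[1,0,0],[0,0,0],[0,0,0]], roll=[0,0,0,0,0])

```text
time_s: 22.78
position: [0.5466, 0.3062, 0.0469]
eef_rot: [0.706, 0.043, 0.706, -0.043]
wrist_force: [-0.1, -0.9, -2.5]
opening: 0.052
```

drive_tool(hand=[1,1,1,1,1], translation=[[1,0,0],[1,0,0],[1,0,0],[0,0,0],[0,0,0]], roll=[0,0,0,0,0])

```text
time_s: 23.2
position: [0.5466, 0.3062, 0.0439]
eef_rot: [0.706, 0.043, 0.706, -0.043]
wrist_force: [0.6, 0.8, -1.7]
opening: 0.0522
```

drive_tool(hand=[1,1,1,1,1], translation=[[1,0,0],[1,0,0],[1,0,0],[0,0,0],[0,0,0]], roll=[0,0,0,0,0], squeeze=80)

```text
time_s: 23.62
position: [0.5467, 0.3064, 0.0413]
eef_rot: [0.706, 0.043, 0.706, -0.043]
wrist_force: [-1.8, -0.6, 3.9]
opening: 0.0515
```

Run:
```python
from dd import *
dual('d21.png',35,[.547,.306,.06])
to(.547,.3065);s=bot.sense();print(s['wrist_force'],s['opening'],s['moment'])
```

```text
t 23.7167 pos [0.5467 0.3064 0.0413] j [-0.16  0.71 -0.67  1.69  0.53  0.93 -1.16] need mm [0.  0.1 0.3]
[-0.60842997 -0.43304778  3.40255039] 0.051372210695405755 [-0.11186155  0.23597992 -0.03984097]
```

View pics/d21.png

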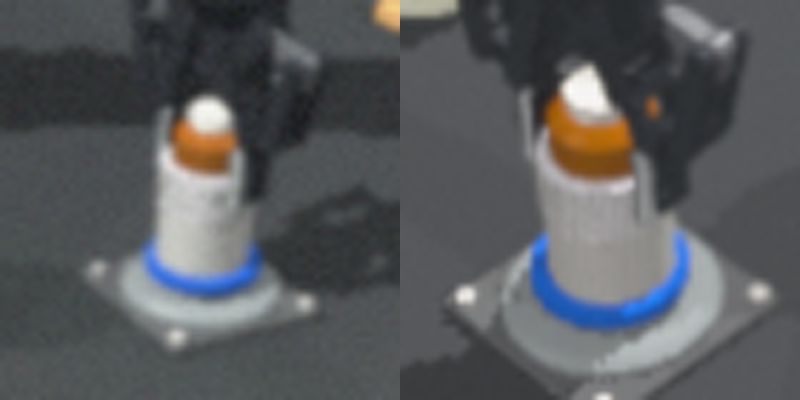

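drive_tool(hand=[1,1,1,1,1], translation=[[1,0,0],[1,0,0],[0,0,0],[0,0,0],[0,0,0]], roll=[0,0,0,0,0])

```text
time_s: 24.13
position: [0.5467, 0.3064, 0.0391]
eef_rot: [0.706, 0.043, 0.706, -0.043]
wrist_force: [-0.6, -0.5, 4.8]
opening: 0.0519
```

Run:
```python
from dd import *
a=np.linspace(0,2*np.pi,60)
ims=[]
for c in('scene','side'):
    m=bot.camera_model(c);im=bot.capture(c);o=proj(m,[[.547,.3065,.035]])[0].astype(int)-25
    b=cv2.resize(im[o[1]:o[1]+50,o[0]:o[0]+50],(400,400),interpolation=cv2.INTER_CUBIC)
    for z,col,r in((.0285,(255,0,0),.0255),(.0425,(0,255,0),.0255)):
        for q in ((proj(m,np.c_[.547+r*np.cos(a),.3065+r*np.sin(a),0*a+z])-o+.5)*8).astype(int): cv2.circle(b,tuple(map(int,q)),1,col,-1)
    ims.append(b)
save('e2.png',np.hstack(ims))
```

```text
(no output)
```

View pics/e2.png

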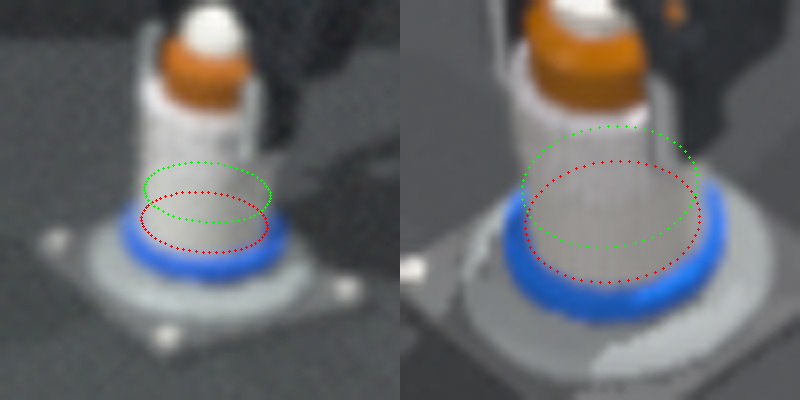

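It's keyed: the foot matches the plate-level (red) outline, and the force rises softly like the spring. It happened to be lined up already. Pushing home.

drive_tool(hand=[1,1,1,1,1], translation=[[1,0,0],[1,0,0],[1,0,0],[0,0,0],[0,0,0]], roll=[0,0,0,0,0])

```text
time_s: 24.65
position: [0.5468, 0.3065, 0.0368]
eef_rot: [0.706, 0.043, 0.706, -0.043]
wrist_force: [-2.9, -2.2, 11.1]
opening: 0.0515
```

drive_tool(hand=[1,1,1,1,1], translation=[[1,0,0],[1,0,0],[0,0,0],[0,0,0],[0,0,0]], roll=[0,0,0,0,0])

```text
time_s: 25.07
position: [0.5469, 0.3067, 0.0366]
eef_rot: [0.706, 0.043, 0.705, -0.043]
wrist_force: [-7.3, -6.4, 28.6]
opening: 0.0513
```

drive_tool(hand=[1,1,1,1,1], translation=[[-0.7,0,0],[0,0,0],[0,0,0],[0,0,0],[0,0,0]], roll=[0,0,0,0,0])

```text
time_s: 25.48
position: [0.5469, 0.3067, 0.0366]
eef_rot: [0.706, 0.043, 0.705, -0.043]
wrist_force: [-5.7, -4.0, 22.4]
opening: 0.0513
```

Run:
```python
from dd import *
a=np.linspace(0,2*np.pi,60)
s=bot.sense();print(s['position'],s['wrist_force'],s['opening'],s['moment'])
ims=[]
for c in('scene','side'):
    m=bot.camera_model(c);im=bot.capture(c);save('f'+c+'.png',im,1.4);o=proj(m,[[.547,.3065,.035]])[0].astype(int)-25
    b=cv2.resize(im[o[1]:o[1]+50,o[0]:o[0]+50],(400,400),interpolation=cv2.INTER_CUBIC)
    for z,col,r in((.024,(255,0,0),.0255),(.030,(0,255,0),.0255)):
        for q in ((proj(m,np.c_[.547+r*np.cos(a),.3065+r*np.sin(a),0*a+z])-o+.5)*8).astype(int): cv2.circle(b,tuple(map(int,q)),1,col,-1)
    ims.append(b)
save('e3.png',np.hstack(ims))
```

```text
[0.54685132 0.30666153 0.03664151] [-5.71979779 -4.02118159 22.37633732] 0.05127745664662765 [-0.98968611  1.48098755 -0.01296252]
```

View pics/e3.png

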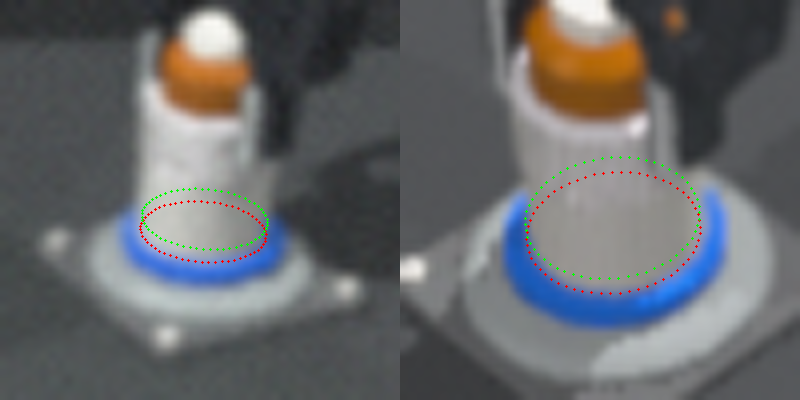

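View pics/fside.png

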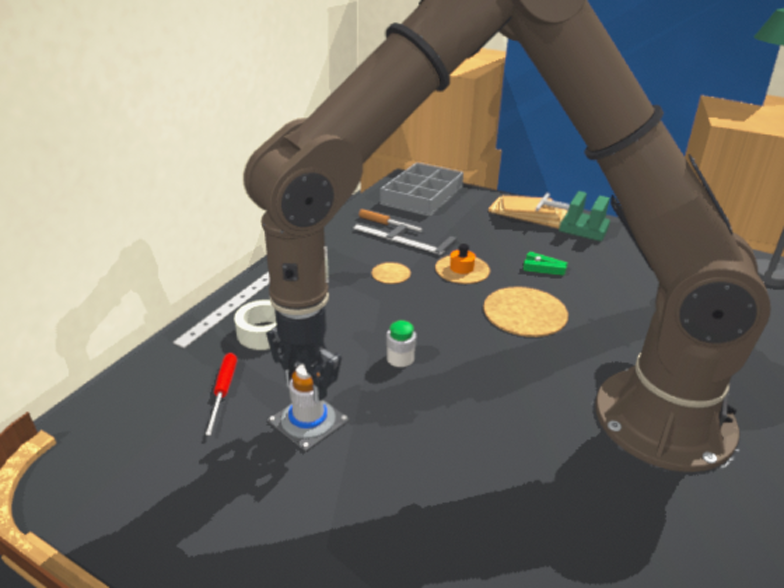

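Run:
```python
from workcell import bot
print(bot.finish_job()); s=bot.sense(); print(s['position'],s['wrist_force'],s['opening'])
```

```text
the job is handed in; nothing more can be done
None
the job is handed in; nothing more can be done
```

The job is handed in, with the pot keyed over the spigot and held pushed down on the blue plate. No verdict was reported.

**Cover:** The orange dust cover stands upright near the centre of the middle-sized cork mat. That mat measured about 133 mm across; the others were about 93 and 186 mm. The last pictures show it let go and well inside the mat edge. My first grasp missed because the fingertips sit about 20 mm higher than the reported position implied. They shut above the knob without touching anything, and the second grasp, lower down, held.

**Pot:** It met no resistance at the pin height, so its keyways were already lined up and I did not need to turn it. I pushed it down through the spring travel, about 6 mm, until it stopped hard.

**Last checks before handing in:**
- **Height:** the stop came at a foot height of about 24 mm, the fully-home value, and both outside cameras show the foot at that level.
- **Push and grip:** the wrist read about 22 N of push, with the fingers 51 mm open on the collar at an 80 N squeeze setting.
- **Side load:** pressing also put a sideways force of about 7 N on the wrist.
- **Other things:** nothing else on the bench looked moved.
- **Not checked:** the plate's travel is worked out from the tool height and the pictures; I had no direct reading of it.

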